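Cull the bad links and pin a good one in the drill jig

TASK

Two of the five brass links on the bench are scrap, one bent and one cut short: put both down flat in the red scrap tray. Then lay one of the good links in the green drill jig, slide it under the bridge up to the end stop so that its hole lines up, and push the red-knobbed pin fully down through it. Leave the other two good links and everything else on the bench where they are.

Things in the scene. Friction and masses are not known exactly. Their poses are not given: they have to be found in the camera images.
- link_a: One of three identical good brass links: a straight flat bar 160 long x 28 wide x 10 thick, ends square, a 16 mm hole through it on the centre line 65 mm either side of the middle. Mass about 0.35 kg. Origin: centre of its underside; x along its length, y across its width, z up. Either end may lead; either face up is the same.
- link_b: One of three identical good brass links: a straight flat bar 160 long x 28 wide x 10 thick, ends square, a 16 mm hole through it on the centre line 65 mm either side of the middle. Mass about 0.35 kg. Origin: centre of its underside; x along its length, y across its width, z up. Either end may lead; either face up is the same.
- link_c: One of three identical good brass links: a straight flat bar 160 long x 28 wide x 10 thick, ends square, a 16 mm hole through it on the centre line 65 mm either side of the middle. Mass about 0.35 kg. Origin: centre of its underside; x along its length, y across its width, z up. Either end may lead; either face up is the same.
- link_short: Odd piece: a link cut short, a straight flat brass bar 116 long (not 160) x 28 x 10 mm, 16 mm holes 43 mm either side of its middle. About 0.25 kg. Origin: centre of its underside; x along its length, z up.
- link_bent: Odd piece: a bent link, a flat brass bar 28 wide x 10 thick lying flat but kinked by 35 degrees (0.61 rad) in plan at its middle. Origin: underside, at the kink on the centre line; one 80 mm arm runs along its -x, the other 80 mm arm along its +x turned 0.61 rad towards +y; z up. Each arm has a 16 mm hole 65 mm from the kink. About 0.35 kg.
- scrap_tray: Red open scrap tray, fixed, outside 240 (x) x 190 (y) x 40 high mm, walls and floor 5 mm thick. Origin: centre of its underside.
- jig: Green drill jig fixed to the bench, base 210 x 75 x 4 mm (x -90 to +120). Steel bed along its x axis, top 12 mm above the bench, 22 mm wide (40 mm beyond x = +50). A link is lowered flat onto the open bed, clear of the bridge, then slid towards +x under the bridge. Nothing clamps it. Origin: underside, under the middle of a fully home link, on the bed's centre line; z up.
- jig_stop (a point): Foot of the jig's upright end stop, 81 mm towards jig +x of its origin, on the bed's top; a link's end meets it when home. Before it two cheeks, 32 mm apart, top 22 mm above the bench, guide the link from x = +50 to +81 mm, with a flared mouth from x = +33.
- jig_bridge (a point): Top of the jig's bridge, 62 mm above the bench, at jig x = +77. The bridge roofs the bed from x = +47 to +107 mm, 44 mm wide, its underside 48 mm above the bench.
- jig_seat (a point): Point on the bed's top, on its centre line, 12 mm above the jig's origin: a fully home link has its origin here (within about 1 mm) and its x axis along the jig's. The jig pin's axis stands 65 mm towards jig +x of it.
- plunger (a joint): Travel of the jig pin, m: 0 up, 0.032 fully down (stop); starts at 0 to 0.006. The pin, 10 mm thick, tip tapered, slides vertically in the bridge, its axis 65 mm towards jig +x of the jig's origin. Up, its tip is 36 mm above the bench and a link on the bed (top at 22) passes under; down, it goes through the hole into the bed. No spring: it stays where left; about 4 N moves it.
- plunger_top (a point): Centre of the flat top of the pin's red knob (32 mm diameter, 12 mm thick), 108 mm above the bench with the pin fully up, 76 mm fully down.
- screwdriver: Screwdriver, red handle, 170 long, lying. Bystander. Origin: underside.
- file: File with a wooden handle, about 185 long, lying. Bystander. Origin: underside.
- oil_can: Blue can, 60 diameter x 110 high. Bystander. Origin: underside.
- notepad: Paper pad 150 x 100 x 18. Bystander. Origin: underside.
- steel_square: Engineer's square, about 140 x 90, lying. Bystander. Origin: underside.
- mug: White mug, 80 diameter x 90 high. Bystander. Origin: underside.
- carton: Cardboard carton 90 x 60 x 40. Bystander. Origin: underside.
Not all that is in view belongs to the job. Leave any grey look-alike of the link_c alone. Of the things shaped like the link_bent, the brass one is meant.

How it is judged:
At the end, for the whole second after the job is handed in: Bent and short links at rest flat (0.3 rad) in the tray; a good link flat in the jig within 6 mm along, 5 mm across and 0.12 rad of home, the pin through it down 28 of 32 mm or more; the other two good links within 30 mm of their starts (value of joint plunger above 0.028 m and x of link_short in the frame of scrap_tray between -0.115 and 0.115 m and y of link_short in the frame of scrap_tray between -0.09 and 0.09 m and z of link_short in the frame of scrap_tray between -0.01 and 0.04 m and angle between the z axis of each of link_short, link_bent and the z axis of scrap_tray, either way round below 0.3 rad and linear speed of each of link_short, link_bent below 0.02 m/s and x of link_bent in the frame of scrap_tray between -0.115 and 0.115 m and y of link_bent in the frame of scrap_tray between -0.09 and 0.09 m and z of link_bent in the frame of scrap_tray between -0.01 and 0.04 m and ((x of link_a in the frame of jig_seat between -0.006 and 0.006 m and y of link_a in the frame of jig_seat between -0.005 and 0.005 m and z of link_a in the frame of jig_seat between -0.012 and 0.012 m and angle between the x axis of link_a and the x axis of jig, either way round below 0.12 rad and angle between the z axis of link_a and the z axis of jig, either way round below 0.1 rad and linear speed of link_a below 0.01 m/s and distance of each of link_b, link_c from where it was at the start of the episode below 0.03 m) or (x of link_b in the frame of jig_seat between -0.006 and 0.006 m and y of link_b in the frame of jig_seat between -0.005 and 0.005 m and z of link_b in the frame of jig_seat between -0.012 and 0.012 m and angle between the x axis of link_b and the x axis of jig, either way round below 0.12 rad and angle between the z axis of link_b and the z axis of jig, either way round below 0.1 rad and linear speed of link_b below 0.01 m/s and distance of each of link_a, link_c from where it was at the start of the episode below 0.03 m) or (x of link_c in the frame of jig_seat between -0.006 and 0.006 m and y of link_c in the frame of jig_seat between -0.005 and 0.005 m and z of link_c in the frame of jig_seat between -0.012 and 0.012 m and angle between the x axis of link_c and the x axis of jig, either way round below 0.12 rad and angle between the z axis of link_c and the z axis of jig, either way round below 0.1 rad and linear speed of link_c below 0.01 m/s and distance of each of link_a, link_b from where it was at the start of the episode below 0.03 m))); the robot touches nothing.
It fails at once if a bystander is moved more than 40 mm (distance of any of screwdriver, file, oil_can, notepad, steel_square, mug, carton from where it was at the start of the episode above 0.04 m).
It also fails if it takes over 72 s, if anything falls off the work surface, if the arm or the gripper's body presses on something with over 40 N, if the wrist force passes 120 N, or if a joint passes its speed limit or range.

ROBOT

A 6-joint arm with a two-finger parallel gripper is mounted at the origin on the work surface. World frame = base frame: x ahead of the robot, y to its left, z up, the work surface at z = 0. Lengths are in m, angles in rad, forces in N, time in s.
With the tool pointing down it reaches from about 0.275 to 1 m from the base axis. Payload 8.4 kg.
Tool frame: the origin (TCP) lies at the very end of the fingers, on their centre line; the grasp point (between the pads) lies 19 mm behind it (hold_point_z is the distance from the TCP to the grasp point, in m); z points along the fingers, y is the direction in which the jaws open and shut (so a half turn about z gives the same grasp; the last joint's range is limited). The gripper opens to 85 mm and grips with 20 to 120 N. Pads are 22 mm wide; open, the fingers measure 114 mm over their backs; the gripper's body (76 mm by 85 mm) begins 54 mm behind the grasp point. The pads swing forward as they close: fully open they stand 13 mm farther back than shut.
Start: joints at [1.231, 0.353, 1.633, -0, 1.155, -0.002], TCP at [0.207, 0.59, 0.231] pointing down, gripper open.
Joint ranges: [-2.63, 2.63], [-0.92, 2.1], [0.06, 2.66], [-1.3, 4.44], [0, 2.69], [-3.02, 3.02]. Speed limits (rad/s): [2.22, 2.22, 2.79, 3.14, 3.14, 3.14].

INTERFACE

Orientations are given as [roll, pitch, yaw] about the fixed x, y, z axes, in that order (R = Rz(yaw) Ry(pitch) Rx(roll)).
In Python, from plant import * gives the robot as it stands. The module is installed in compiled form; this text tells all that it offers.
- The arm moves only by the tool send_rows, never from a script. Its argument "rows" is a list that holds one entry, the list of rows, each a list of 7 numbers: the finger opening in mm, from 0 to 85.4, then the shift along the tool's x, y, z in mm, then the turn, a rotation vector about the tool's x, y, z in rad. In form: [[[grip, dx, dy, dz, wx, wy, wz], ...]]. A call has 1 to 5 rows; each row shifts and turns the pose as measured when the row begins, along the tool's axes as they then stand; what a row does not reach is not made up. A row lasts 1/10 s, in which the tool goes at most 50 mm and 8.59 degrees, less where a joint would pass 70% of its speed; a pose out of reach is approached as far as the arm can. A call with a gripper value outside its range is refused whole. The fingers move at their own pace and stop on an object; the grip force is fixed at half the most. Time passes only in rows, so rows that do not move let the fingers close. It gives the time, the measured TCP pose, the force and the opening at its end, in the units of the state.
- get_obs(): the state, without advancing time (a new reading comes with each control period).
- snapshot(name): name is "scene" or "side" or "wrist"; returns a dict with "pixels" (384x512x3 uint8, red, green, blue), "z_map" (384x512 float32, m along the optical axis (not along the pixel's ray), 0 where there is no reading), "fx", "fy", "cx", "cy" (pixels), "view" (4x4, takes a point from world to camera coordinates); the wrist camera has in their place "mount" (4x4, takes a point from camera to tool coordinates, whose origin is the TCP and whose axes are the flange's). Camera axes: x right, y up, looking along -z (the intrinsics and any distortion apply to the point x, -y, -z); pixel columns grow to the right and rows downward; lengths in m; the calibration is good to about 2 mm. A picture is of the moment at which its call begins: read the wrist's pose just before it.
- sign_off(): hands the job in, once; it reports no verdict.
The state is a dict: "t": time; "q": joint angles; "qd": joint speeds; "joint_efforts": joint torques, N m; "ee_pos": TCP position; "tool_rot": TCP orientation; "force": force on the tool from outside, world axes, zero at the start; "torque": the same for the moment, N m; "opening": opening from 0.0 (shut) to 1.0 (fully open).
Only numpy, scipy, OpenCV 4.12 (cv2) and the standard library are available. Lean on these libraries where they do the work, as an engineer would, in place of code of your own. Each camera call takes 0.05 s, during which the arm holds its last target.

## Working session

There is one attempt and no reset: what is moved stays moved. The work goes in short steps, Python scripts to look and compute and a tool call to move; the robot and the scene stay as the last step left them, time stands still between calls to the robot, and variables do not carry over. Pictures are saved under pics/ and viewed, and the job is handed in when it is done.

Besides the shell and the picture viewer there is one more tool, called after "Request:" as a command line: name --argument value ..., lists and objects as JSON in quotes. send_rows: Moves the arm, as the interface text tells. Its arguments: {"type":"object","properties":{"rows":{"type":"array"}},"required":["rows"]}

```bash
mkdir -p pics; python3 - <<'E'
from plant import *
import cv2
print(get_obs())
for n in ["scene","side","wrist"]:
    s=snapshot(n); cv2.imwrite(f"pics/{n}0.png",cv2.resize(s["pixels"][:,:,::-1],(768,576),interpolation=cv2.INTER_CUBIC))
    print(n,s["fx"],s["fy"],s["cx"],s["cy"],[k for k in s])
    print(s.get("view",s.get("mount")))
E
```

```text
{'t': 0.0, 'q': array([ 1.23059047e+00,  3.53645331e-01,  1.63415034e+00, -9.19342291e-06,
        1.15519622e+00, -2.44154281e-03]), 'qd': array([-0.00097225, -0.00093325,  0.00018861, -0.00111356,  0.00054708,
        0.00015147]), 'joint_efforts': array([-1.60821306e-03, -6.05247116e+01, -3.42071450e+01, -3.31162200e-04,
        9.32814495e-03, -2.37903073e-06]), 'ee_pos': array([0.20697718, 0.58921999, 0.23055651]), 'tool_rot': array([-3.14019340e+00,  4.98931412e-06,  2.80383206e+00]), 'force': array([-0.71513126,  0.22197822,  0.49741425]), 'torque': array([-0.03145431,  0.03047291, -0.00767266]), 'opening': 0.9994165471873588}
scene 402.1663107076421 402.1663107076421 245.13021049266692 188.0970006473164 ['pixels', 'z_map', 'fx', 'fy', 'cx', 'cy', 'view']
[[-0.6866294   0.72700037 -0.0032437   0.29192818]
 [-0.5627009  -0.52861793  0.63555548  0.20484287]
 [ 0.4603344   0.43821631  0.77204838 -1.68508119]
 [ 0.          0.          0.          1.        ]]
side 445.3618564596364 445.3618564596364 253.1958192328745 196.06853372935797 ['pixels', 'z_map', 'fx', 'fy', 'cx', 'cy', 'view']
[[ 0.80807702 -0.58882896 -0.0170875  -0.3490104 ]
 [ 0.40420515  0.53314139  0.74322167 -0.26506309]
 [-0.42852039 -0.60748722  0.668827   -1.3128295 ]
 [ 0.          0.          0.          1.        ]]
wrist 293.9185436780299 293.9185436780299 255.55133537524355 186.20319618838664 ['pixels', 'z_map', 'fx', 'fy', 'cx', 'cy', 'mount']
[[-6.41547621e-04  9.61440649e-01  2.75011757e-01  6.94226843e-02]
 [ 9.99999772e-01  5.58400285e-04  3.80633695e-04 -4.77444965e-04]
 [ 2.12390064e-04  2.75011938e-01 -9.61440788e-01 -1.41787990e-01]
 [ 0.00000000e+00  0.00000000e+00  0.00000000e+00  1.00000000e+00]]
```

View pics/scene0.png

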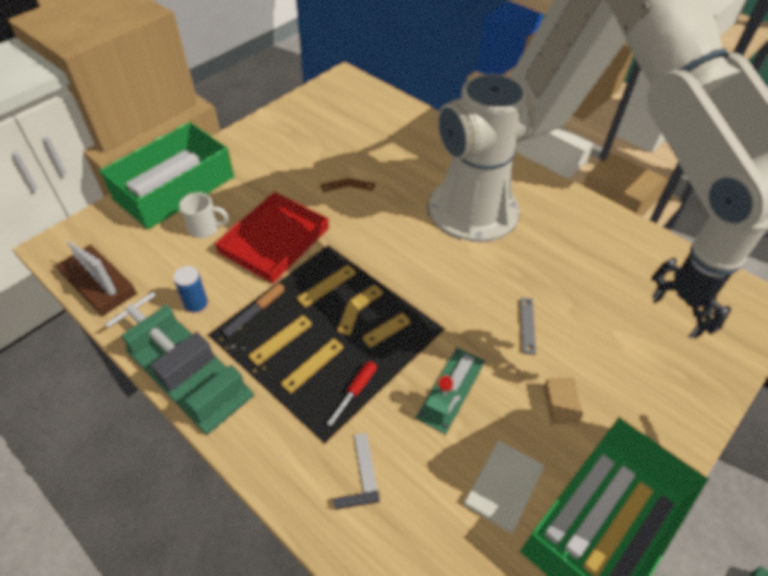

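View pics/side0.png

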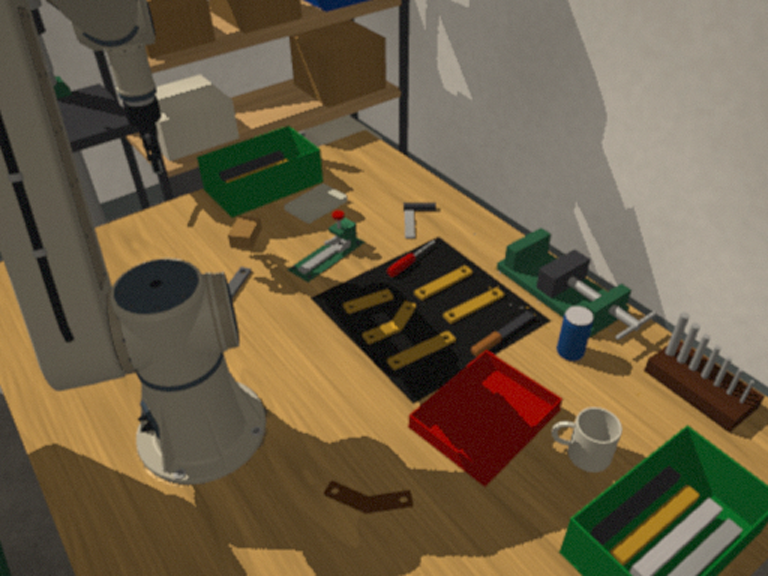

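View pics/wrist0.png

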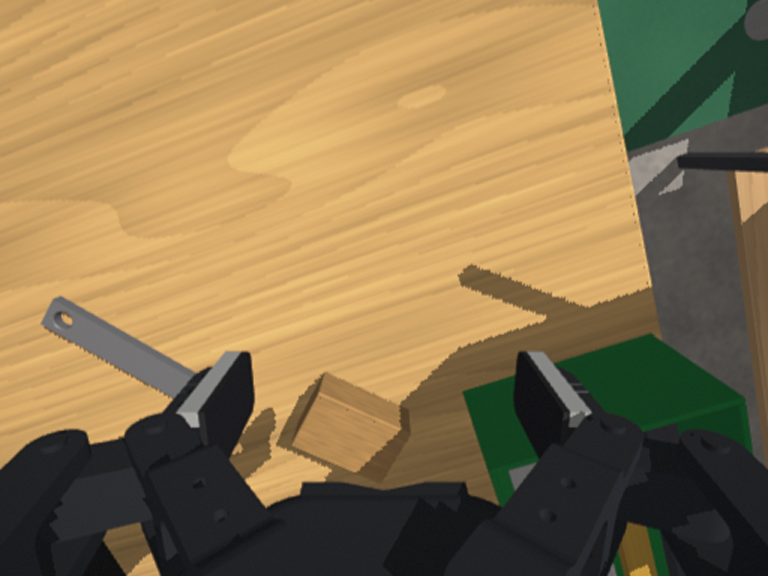

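The scene picture shows five brass pieces on the black mat: straight ones at (327,286), (281,340) and (313,365), a kinked one at (360,310), and a shorter one at (387,330). The look-alikes are a brown bent piece at (348,185) and a grey link at (528,325). The jig is at (452,388) and the tray at (272,235). I'll build top-down maps to confirm which pieces are which.

```bash
cat > h.py <<'E'
from plant import *
import numpy as np, cv2
from scipy.spatial.transform import Rotation as R
def cloud(name):
    o=get_obs(); s=snapshot(name); d=s["z_map"]; v,u=np.mgrid[:384,:512]
    P=np.stack([(u-s["cx"])/s["fx"]*d, -(v-s["cy"])/s["fy"]*d, -d],-1)
    if "view" in s: T=np.linalg.inv(s["view"])
    else:
        T=np.eye(4); T[:3,:3]=R.from_euler("xyz",o["tool_rot"]).as_matrix(); T[:3,3]=o["ee_pos"]; T=T@s["mount"]
    W=P@T[:3,:3].T+T[:3,3]; W[d<=0]=np.nan
    return W,s["pixels"]
def proj(s,p):
    c=s["view"][:3,:3]@p+s["view"][:3,3]; return s["cx"]+s["fx"]*c[0]/-c[2], s["cy"]-s["fy"]*c[1]/-c[2]
def homog(s,z,x0,x1,y0,y1,res):
    # top-down orthophoto at plane z ; image col = (y1-y)/res , row=(x1-x)/res
    n,m=int((x1-x0)/res),int((y1-y0)/res)
    r,c=np.mgrid[:n,:m]; X=x1-r*res; Y=y1-c*res
    W=np.stack([X,Y,np.full_like(X,z)],-1)
    if "view" in s: V=s["view"]
    else: V=s["V"]
    C=W@V[:3,:3].T+V[:3,3]
    mu=s["cx"]+s["fx"]*C[...,0]/-C[...,2]; mv=s["cy"]-s["fy"]*C[...,1]/-C[...,2]
    return cv2.remap(s["pixels"],mu.astype(np.float32),mv.astype(np.float32),cv2.INTER_CUBIC)
def wsnap():
    o=get_obs(); s=snapshot("wrist"); T=np.eye(4); T[:3,:3]=R.from_euler("xyz",o["tool_rot"]).as_matrix(); T[:3,3]=o["ee_pos"]
    s["V"]=np.linalg.inv(T@s["mount"]); return s
def deltas(pos,yaw):
    "shift (mm, tool axes) and turn to reach pose, tool down"
    o=get_obs(); R0=R.from_euler("xyz",o["tool_rot"]); 
    R1=R.from_euler("xyz",[np.pi,0,yaw]); 
    d=R0.inv().apply(np.array(pos)-o["ee_pos"])*1000
    w=(R0.inv()*R1).as_rotvec()
    return np.round(d,1),np.round(w,3)
E
python3 - <<'E'
from h import *
for n in ["scene","side"]:
    W,px=cloud(n)
    s=snapshot(n)
    im=homog(s,0.01,0.2,0.8,-0.5,0.5,0.00125)
    for k in range(11):
        c=int(k*0.1/0.00125); cv2.line(im,(c,0),(c,8),(255,0,255),1)
        if k<7: cv2.line(im,(0,c),(8,c),(255,0,255),1)
    cv2.imwrite(f"pics/top_{n}.png",im[:,:,::-1])
    hsv=cv2.cvtColor(px,cv2.COLOR_RGB2HSV)
    ok=np.isfinite(W[...,0])
    def comp(mask,lab):
        nn,L,st,ce=cv2.connectedComponentsWithStats(mask.astype(np.uint8))
        for i in range(1,nn):
            if st[i,4]<60: continue
            Q=W[(L==i)]
            r=cv2.minAreaRect((Q[:,:2]*1000).astype(np.float32))
            print(n,lab,np.round(ce[i]*1.5),st[i,4],"cen",np.round(r[0],1),"size",np.round(r[1],1),"ang",round(r[2],1),"zmed",np.round(np.nanmedian(Q[:,2]),4),"zr",np.round(np.nanpercentile(Q[:,2],[2,98]),3))
    box=ok&(W[...,0]>0.1)&(W[...,0]<0.9)&(abs(W[...,1])<0.5)
    H,S,V=[hsv[...,i].astype(int) for i in range(3)]
    comp(box&(H>18)&(H<32)&(S>110)&(W[...,2]>0.005)&(W[...,2]<0.03),"brass")
    comp(box&((H<6)|(H>174))&(S>150)&(V>80),"red")
    comp(box&(H>60)&(H<90)&(S>80),"green")
E
```

```text
scene brass [326. 285.] 273 cen [472.2 -96. ] size [ 40.2 164.4] ang 83.2 zmed 0.0104 zr [0.006 0.017]
scene brass [357. 307.] 277 cen [474.7   9.7] size [154.4  51.7] ang 11.2 zmed 0.0107 zr [0.006 0.016]
scene brass [280. 340.] 338 cen [659.9 -56.8] size [ 38.6 168.7] ang 87.1 zmed 0.0108 zr [0.006 0.016]
scene brass [386. 330.] 225 cen [472.7 106.2] size [ 36.7 118.6] ang 73.8 zmed 0.0109 zr [0.006 0.016]
scene brass [312. 365.] 354 cen [655.4  48.4] size [165.1  37.6] ang 1.0 zmed 0.0104 zr [0.006 0.015]
scene red [272. 236.] 2421 cen [ 462.8 -325.9] size [244.7 229.5] ang 9.0 zmed 0.0081 zr [0.001 0.042]
scene red [362. 377.] 219 cen [602.3 150.6] size [102.9  35.4] ang 10.8 zmed 0.0228 zr [-0.002  0.029]
scene red [445. 383.] 64 cen [539.9 322. ] size [29.1 21.3] ang 39.5 zmed 0.1065 zr [0.103 0.111]
scene green [158. 332.] 541 cen [ 850.9 -243. ] size [72.3 98.4] ang 89.2 zmed 0.0486 zr [0.023 0.08 ]
scene green [452. 363.] 61 cen [434.4 272.3] size [67.4 14.2] ang 13.7 zmed 0.0049 zr [0.001 0.009]
scene green [445. 402.] 507 cen [490.5 311.5] size [198.5  65. ] ang 11.8 zmed 
[... 450 characters left out ...]
4.] 278 cen [472.9   5. ] size [160.4  49.8] ang 11.6 zmed 0.0094 zr [0.005 0.013]
side brass [421. 349.] 316 cen [474.2 -97.6] size [ 32.9 161.9] ang 84.0 zmed 0.009 zr [0.005 0.013]
side red [400. 263.] 115 cen [616.7 165.6] size [111.2  46.6] ang 16.1 zmed 0.0213 zr [-0.002  0.028]
side red [518. 391.] 1208 cen [ 543.3 -291.3] size [229.3  98.7] ang 87.4 zmed 0.0062 zr [-0.     0.041]
side red [439. 439.] 476 cen [ 359.1 -313.1] size [ 47.9 154.3] ang 9.1 zmed 0.0182 zr [0.001 0.042]
side green [331. 249.] 371 cen [485.1 309.8] size [200.2  76.2] ang 11.6 zmed 0.0056 zr [-0.001  0.064]
side green [553. 281.] 1480 cen [ 841.2 -167.9] size [336.8 154.2] ang 80.4 zmed 0.0316 zr [0.01  0.087]
```

View pics/top_scene.png

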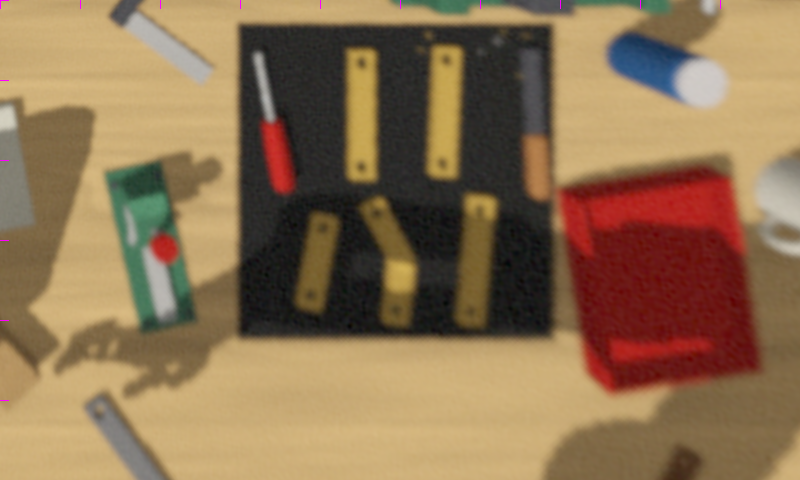

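View pics/top_side.png

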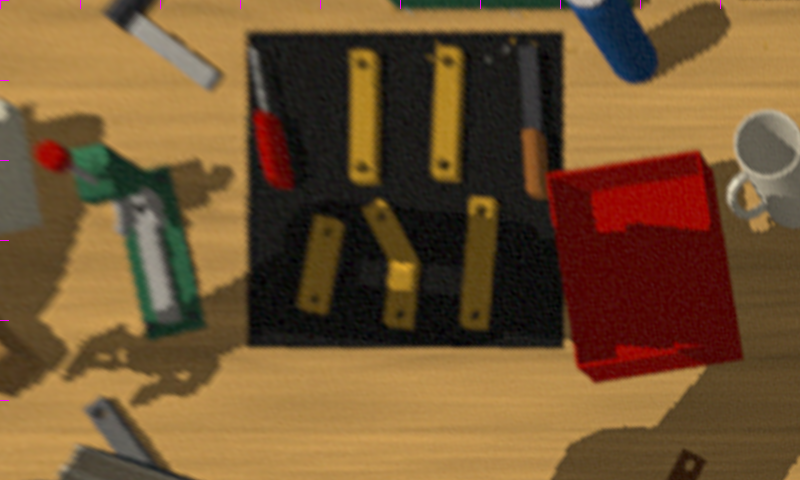

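Both views agree. The straight 160 mm bars are at (0.473,-0.097), (0.660,-0.057) and (0.656,0.047). The kinked brass piece is at (0.473,0.007). The bar at (0.472,0.105) measures 118 mm, so it's the short one. The wooden-brown kinked piece isn't on the mat. Next I'll go to a wrist overview pose, computing the shift first.

```bash
python3 - <<'E'
from h import *
print(deltas([0.53,0.09,0.36],3.2))
E
```

```text
(array([-470.2, -364.4, -128.8]), array([-0.   , -0.   , -0.396]))
```

Request:
send_rows --rows '[[[85,-20,-15,-40,0,0,0],[85,-39,-30,-11,0,0,0],[85,-39,-30,-11,0,0,0],[85,-39,-30,-11,0,0,0],[85,-39,-30,-11,0,0,0]]]'

```text
t: 0.85
ee_pos: [0.3271, 0.4048, 0.3148]
tool_rot: [-3.139, -0.0, 2.812]
force: [0.9, 0.3, -0.5]
opening: 0.996
```

Request:
send_rows --rows '[[[85,-39,-30,-8,0,0,0],[85,-39,-30,-8,0,0,0],[85,-39,-30,-8,0,0,0],[85,-39,-30,-8,0,0,0],[85,-39,-30,-8,0,0,0]]]'

```text
t: 1.35
ee_pos: [0.4621, 0.1983, 0.3571]
tool_rot: [3.14, 0.002, 2.813]
force: [0.9, 1.1, 0.9]
opening: 0.994
```

```bash
python3 - <<'E'
from h import *
o=get_obs();print(o["t"],o["ee_pos"],o["tool_rot"])
print(deltas([0.53,0.09,0.36],3.2))
E
```

```text
1.35 [0.46211915 0.19834293 0.35709887] [3.14040386e+00 2.33152126e-03 2.81325721e+00]
(array([-99.2, -80.7,  -2.8]), array([ 0.001,  0.003, -0.387]))
```

Request:
send_rows --rows '[[[85,-39,-30,0,0,0,-0.13],[85,-39,-30,0,0,0,-0.13],[85,-20,-10,0,0,0,-0.13],[85,0,0,0,0,0,0],[85,0,0,0,0,0,0]]]'

```text
t: 1.85
ee_pos: [0.5437, 0.1024, 0.3593]
tool_rot: [-3.141, 0.007, -3.078]
force: [0.3, 0.3, -0.3]
opening: 0.998
```

```bash
python3 - <<'E'
from h import *
import pickle
s=wsnap(); W,_=cloud("wrist")
o=get_obs();print(o["t"],o["ee_pos"],o["tool_rot"])
pickle.dump((s,W),open("w1.pkl","wb"))
cv2.imwrite("pics/wrist1.png",cv2.resize(s["pixels"][:,:,::-1],(768,576)))
im=homog(s,0.01,0.3,0.8,-0.35,0.45,0.001)
cv2.imwrite("pics/top_w1.png",im[:,:,::-1])
E
```

```text
1.95 [0.5432932  0.10319052 0.35941156] [-3.14147555  0.00708388 -3.07616726]
```

View pics/top_w1.png

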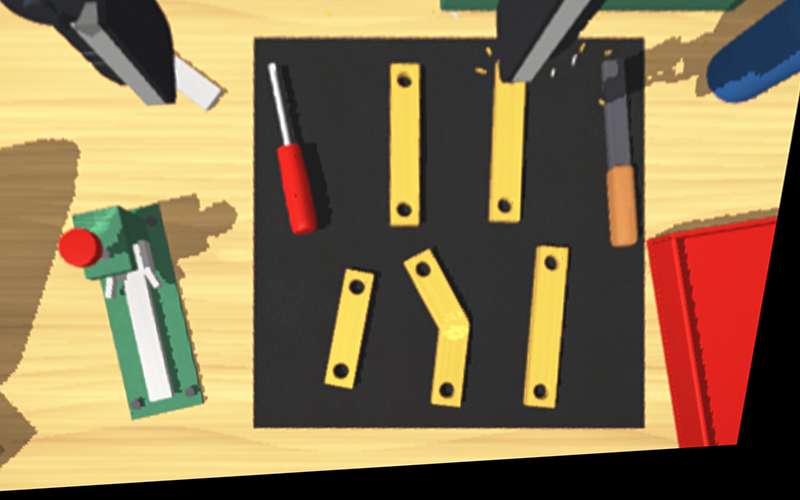

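View pics/wrist1.png

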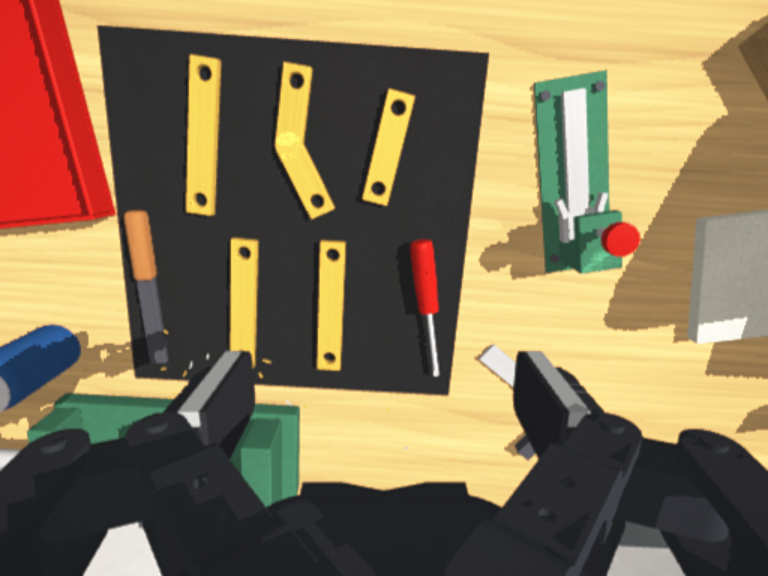

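The orthophoto confirms which pieces are which: short at (349,328), kinked at (440,330), and full-length bars at (405,145), (507,150) and (546,327). Now the precise measurements.

```bash
python3 - <<'E'
from h import *
import pickle
s,W=pickle.load(open("w1.pkl","rb"))
x1,y1,res=0.8,0.45,0.0005
def ortho(z): return homog(s,z,0.3,0.8,-0.35,0.45,res)
im=ortho(0.01); h=cv2.cvtColor(im,cv2.COLOR_RGB2HSV).astype(int)
m=((h[...,0]>18)&(h[...,0]<32)&(h[...,1]>100)&(h[...,2]>90)).astype(np.uint8)
n,L,st,ce=cv2.connectedComponentsWithStats(m)
for i in range(1,n):
    if st[i,4]<8000 or st[i,4]>25000: continue
    p=np.argwhere(L==i); P=np.stack([x1-p[:,0]*res,y1-p[:,1]*res],-1)
    r=cv2.minAreaRect((P*1000).astype(np.float32)); print(np.round(r[0],1),np.round(r[1],1),round(r[2],1),st[i,4])
    # holes
    sub=(L==i).astype(np.uint8); cs,hi=cv2.findContours(sub,cv2.RETR_CCOMP,cv2.CHAIN_APPROX_NONE)
    for c,hh in zip(cs,hi[0]):
        if hh[3]>=0 and cv2.contourArea(c)>150:
            c=c[:,0]; e=c.mean(0); print("   hole",round(1000*(x1-e[1]*res),1),round(1000*(y1-e[0]*res),1),cv2.contourArea(c[:,None])*res*res*1e6)
# jig bed at z .012
im=ortho(0.012); h=cv2.cvtColor(im,cv2.COLOR_RGB2HSV).astype(int)
g=((h[...,0]>60)&(h[...,0]<95)&(h[...,1]>70)).astype(np.uint8)
cr=im[350:900,150:450]; cv2.imwrite("pics/jig_o.png",cr[:,:,::-1])
im4=ortho(0.004); cv2.imwrite("pics/jig_o4.png",im4[350:900,100:450][:,:,::-1])
im6=ortho(0.04); cv2.imwrite("pics/tray_o.png",im6[300:1000,1200:1600][:,:,::-1])
# z stats
for nm,(a,b,c,d) in dict(mat=(0.55,0.57,-0.1,0.1),linkc=(0.64,0.67,0.043,0.053),table=(0.32,0.35,0.1,0.2)).items():
    q=(W[...,0]>a)&(W[...,0]<b)&(W[...,1]>c)&(W[...,1]<d); print(nm,np.round(np.nanmedian(W[q][:,2]),4),q.sum())
# knob
kp=s["pixels"]; hh=cv2.cvtColor(kp,cv2.COLOR_RGB2HSV).astype(int)
q=((hh[...,0]<6)|(hh[...,0]>174))&(hh[...,1]>150)&(W[...,2]>0.085)&(W[...,2]<0.13)&(W[...,1]>0.2)
print("knob",q.sum(),np.nanmean(W[q],0),np.nanmedian(W[q],0))
E
```

```text
[ 773.7 -213.6] [ 40.9 169. ] 4.0 13564
   hole 787.6 -210.5 43.50000000000001
   hole 787.7 -178.1 46.625
[658.7 -56.9] [ 32.8 162.7] 87.5 17841
   hole 593.8 -53.5 122.62500000000001
[655.7  45.7] [ 30.9 164.6] 89.8 18426
   hole 590.5 46.4 154.0
   hole 718.8 46.4 114.5
[473.9 -95.2] [ 33.6 162.4] 85.0 20126
   hole 409.9 -89.2 137.375
   hole 537.6 -100.1 123.375
[472.6   7.3] [161.6  53.3] 11.1 18457
   hole 410.9 3.7 159.5
   hole 531.0 27.3 156.5
[471.9 101.2] [ 30.3 118.3] 79.3 12311
   hole 430.0 109.7 181.0
   hole 513.8 93.7 174.75000000000003
mat 0.4236 3730
linkc 0.0092 88
table -0.0006 1224
knob 440 [0.53687044 0.31767464 0.10441624] [0.53695122 0.31753804 0.10496959]
```

View pics/jig_o.png

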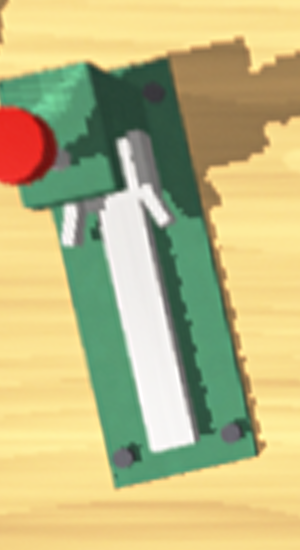

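View pics/tray_o.png

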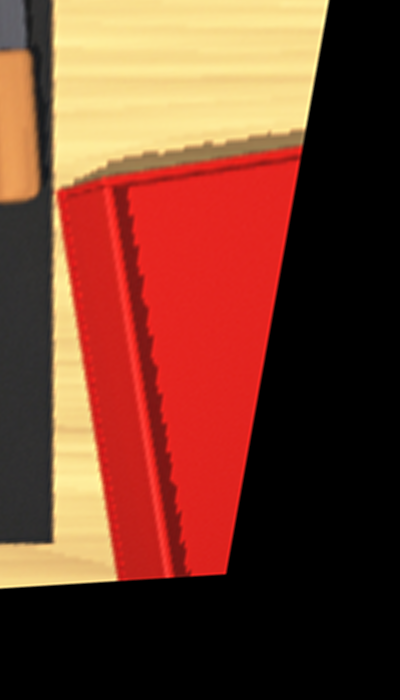

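```bash
python3 - <<'E'
from h import *
print(get_obs()["t"],deltas([0.4719,0.1017,0.12],2.953))
# tray rim from scene depth
W,px=cloud("scene"); h=cv2.cvtColor(px,cv2.COLOR_RGB2HSV).astype(int)
red=((h[...,0]<6)|(h[...,0]>174))&(h[...,1]>140)&(h[...,2]>60)&(W[...,1]<-0.15)&(W[...,0]<.75)
q=red&(W[...,2]>0.033)&(W[...,2]<0.05)
r=cv2.minAreaRect((W[q][:,:2]*1000).astype(np.float32)); print(q.sum(),r)
E
```

```text
1.95 (array([ 73. ,   3.2, 238.9]), array([0.001, 0.007, 0.254]))
335 ((462.2956848144531, -307.9312438964844), (243.32606506347656, 192.54978942871094), 9.773773193359375)
```

Request:
send_rows --rows '[[[60,25,0,40,0,0.004,0.13],[60,25,0,43,0,0,0.13],[60,15,0,45,0,0,0],[60,4,0,48,0,0,0],[60,0,0,45,0,0,0]]]'

```text
t: 2.5
ee_pos: [0.4763, 0.1135, 0.1398]
tool_rot: [3.132, 0.019, 2.937]
force: [1.3, -0.3, -0.2]
opening: 0.7
```

```bash
python3 - <<'E'
from h import *
print(get_obs()["t"],get_obs()["ee_pos"],get_obs()["opening"],deltas([0.4719,0.1017,0.06],2.953))
E
```

```text
2.5 [0.47625887 0.11346318 0.13980358] 0.7002986361537947 (array([  3.4, -13.1,  79.6]), array([ 0.009,  0.019, -0.015]))
```

Request:
send_rows --rows '[[[60,2,-12,40,0.01,0.019,-0.015],[60,1,-4,25,0,0,0],[60,0,0,0,0,0,0]]]'

```text
t: 2.8
ee_pos: [0.4645, 0.1005, 0.0686]
tool_rot: [-3.138, -0.008, 2.955]
force: [0.0, -1.0, -0.3]
opening: 0.706
```

```bash
cat > look.py <<'E'
from h import *
import sys
name=sys.argv[1]; s=wsnap(); o=get_obs()
cv2.imwrite(f"pics/{name}.png",cv2.resize(s["pixels"][:,:,::-1],(640,480)))
print(o["t"],np.round(o["ee_pos"],4),np.round(o["tool_rot"],3),o["opening"],o["force"])
E
cat > d.py <<'E'
from h import *
import sys
a=[float(v) for v in sys.argv[1:]]
o=get_obs();print(o["t"],np.round(o["ee_pos"],4),np.round(o["tool_rot"],3),round(o["opening"],3),np.round(o["force"],1),deltas(a[:3],a[3]))
E
python3 look.py w2; python3 d.py 0.4719 0.1017 0.0005 2.953
```

```text
2.85 [0.4656 0.1008 0.0701] [-3.139 -0.006  2.955] 0.7034434044534137 [-0.49320079 -0.61874317 -0.09489102]
2.85 [0.4656 0.1008 0.0701] [-3.139 -0.006  2.955] 0.703 [-0.5 -0.6 -0.1] (array([-6.4,  2.2, 69.5]), array([-0.003, -0.006,  0.002]))
```

View pics/w2.png

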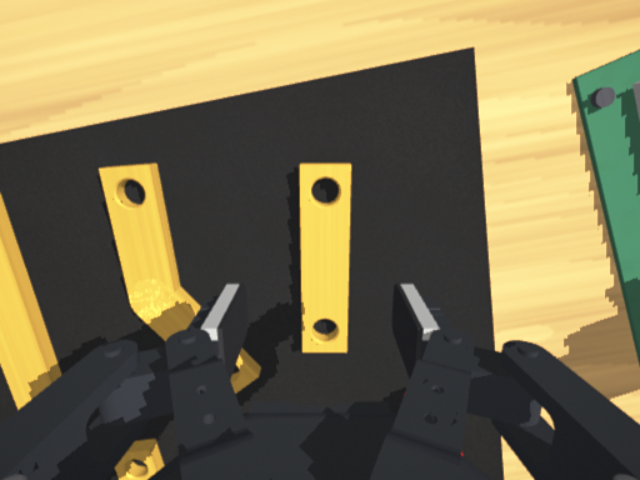

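The bar is centred and parallel between the fingers at (325,258), and the bent link clears the left finger. Going down.

Request:
send_rows --rows '[[[60,-4,1.5,30,0,0,0],[60,-3,1,25,0,0,0],[60,0,0,12,0,0,0],[60,0,0,3,0,0,0]]]'

```text
t: 3.25
ee_pos: [0.4788, 0.1058, 0.0055]
tool_rot: [3.139, 0.006, 2.956]
force: [-0.0, -0.0, 0.3]
opening: 0.702
```

```bash
python3 d.py 0.4719 0.1017 0.0005 2.953
```

```text
3.25 [0.4788 0.1058 0.0055] [3.139 0.006 2.956] 0.702 [-0.  -0.   0.3] (array([ 6.1, -5.3,  5. ]), array([0.002, 0.006, 0.003]))
```

Request:
send_rows --rows '[[[60,5,-4,4,0,0,0],[60,0,0,0,0,0,0]]]'

```text
t: 3.45
ee_pos: [0.4738, 0.1033, 0.0032]
tool_rot: [3.138, 0.008, 2.957]
force: [-0.9, -0.4, 0.2]
opening: 0.701
```

Request:
send_rows --rows '[[[20,0,0,0,0,0,0],[20,0,0,0,0,0,0],[20,0,0,0,0,0,0],[20,0,0,0,0,0,0]]]'

```text
t: 3.85
ee_pos: [0.4748, 0.1034, 0.0058]
tool_rot: [3.137, 0.011, 2.956]
force: [0.5, 0.2, -2.0]
opening: 0.297
```

```bash
python3 d.py 0.4719 0.1017 0.0005 2.953
```

```text
3.85 [0.4748 0.1034 0.0058] [3.137 0.011 2.956] 0.297 [ 0.5  0.2 -2. ] (array([ 2.5, -2.2,  5.2]), array([0.004, 0.011, 0.003]))
```

Request:
send_rows --rows '[[[20,0,0,-15,0,0,0],[20,0,0,-25,0,0,0],[20,0,0,-25,0,0,0],[20,0,0,0,0,0,0]]]'

```text
t: 4.25
ee_pos: [0.4728, 0.1029, 0.0716]
tool_rot: [3.138, 0.008, 2.956]
force: [1.0, 0.4, -3.0]
opening: 0.299
```

```bash
python3 look.py w3
```

```text
4.3 [0.4719 0.1027 0.0703] [3.139 0.006 2.956] 0.2973034037259298 [ 0.0390701   0.35856647 -2.69873939]
```

View pics/w3.png

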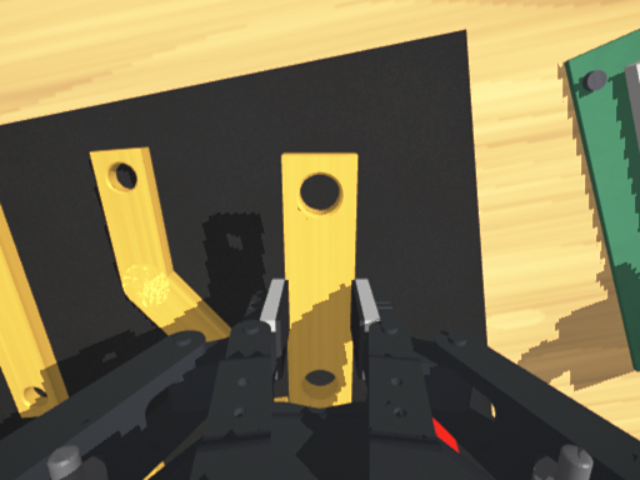

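```bash
python3 d.py 0.449 -0.271 0.10 3.30
```

```text
4.3 [0.4719 0.1027 0.0703] [3.139 0.006 2.956] 0.297 [ 0.   0.4 -2.7] (array([ -46.7, -371.4,  -30.4]), array([ 0.001,  0.006, -0.344]))
```

Request:
send_rows --rows '[[[20,0,-25,-25,0,0,-0.1],[20,0,-45,-10,0,0,-0.12],[20,3,-45,0,0,0,-0.12],[20,7,-45,0,0,0,0],[20,7,-45,0,0,0,0]]]'

```text
t: 4.8
ee_pos: [0.4609, -0.1039, 0.1009]
tool_rot: [3.14, 0.003, -2.967]
force: [1.5, 0.6, -3.5]
opening: 0.301
```

Request:
send_rows --rows '[[[20,7,-45,0,0,0,0],[20,7,-45,0,0,0,0],[20,5,-35,0,0,0,0],[20,0,0,0,0,0,0]]]'

```text
t: 5.2
ee_pos: [0.4609, -0.2397, 0.0951]
tool_rot: [3.138, -0.001, -2.971]
force: [-0.1, 0.3, -3.8]
opening: 0.294
```

```bash
python3 look.py w4; python3 d.py 0.449 -0.271 0.10 3.30
```

```text
5.25 [ 0.46   -0.2378  0.0947] [ 3.137e+00 -3.000e-03 -2.971e+00] 0.2987966531367581 [-0.70700772  0.21084803 -3.00922496]
5.25 [ 0.46   -0.2378  0.0947] [ 3.137e+00 -3.000e-03 -2.971e+00] 0.299 [-0.7  0.2 -3. ] (array([ 16.5, -30.8,  -5.4]), array([ 0.005, -0.003,  0.012]))
```

View pics/w4.png

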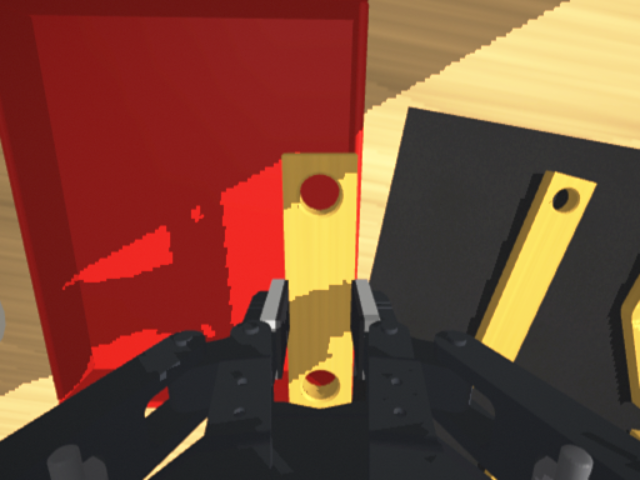

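The bar is parallel to the right-hand tray wall at x≈360 and sits just above it. It needs another 31 mm inward, then down.

Request:
send_rows --rows '[[[20,10,-20,0,0,0,0],[20,5,-9,0,0,0,0],[20,0,0,0,0,0,0]]]'

```text
t: 5.55
ee_pos: [0.4478, -0.2668, 0.091]
tool_rot: [3.132, -0.007, -2.971]
force: [-0.3, 0.7, -3.4]
opening: 0.296
```

```bash
python3 look.py w5; python3 d.py 0.449 -0.271 0.013 3.30; python3 - <<'E'
from h import *
W,px=cloud("wrist"); h=cv2.cvtColor(px,cv2.COLOR_RGB2HSV).astype(int)
red=((h[...,0]<6)|(h[...,0]>174))&(h[...,1]>140)
q=red&(W[...,2]>0.034)&(W[...,2]<0.046)&(W[...,1]<-.15)
Q=W[q]; print(q.sum(), Q.min(0),Q.max(0))
E
```

```text
5.6 [ 0.4478 -0.2663  0.0909] [ 3.132 -0.007 -2.971] 0.29951027195361346 [-0.06239375  1.1514477  -2.2296532 ]
5.6 [ 0.4478 -0.2663  0.0909] [ 3.132 -0.007 -2.971] 0.3 [-0.1  1.2 -2.2] (array([-1. , -5.7, 77.9]), array([ 0.01 , -0.007,  0.012]))
8178 [ 0.32693298 -0.4256751   0.03400016] [ 0.58094806 -0.21694392  0.04159704]
```

View pics/w5.png

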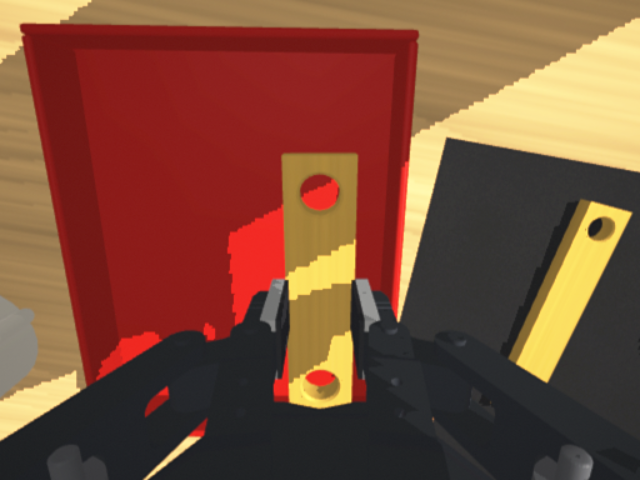

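Request:
send_rows --rows '[[[20,-1,-7,20,0.008,-0.007,0.01],[20,0,-2,25,0,0,0],[20,0,0,18,0,0,0],[20,0,0,0,0,0,0]]]'

```text
t: 6.05
ee_pos: [0.4525, -0.2709, 0.0271]
tool_rot: [3.141, 0.003, -2.978]
force: [-0.7, 0.4, -2.1]
opening: 0.3
```

```bash
python3 look.py w6; python3 d.py 0.449 -0.271 0.013 3.30
```

```text
6.1 [ 0.453  -0.2712  0.0281] [ 3.141e+00  3.000e-03 -2.978e+00] 0.29590645591408976 [ 0.16233653 -0.02386716 -2.63811585]
6.1 [ 0.453  -0.2712  0.0281] [ 3.141e+00  3.000e-03 -2.978e+00] 0.296 [ 0.2 -0.  -2.6] (array([ 4. ,  0.8, 15.1]), array([0.   , 0.003, 0.005]))
```

View pics/w6.png

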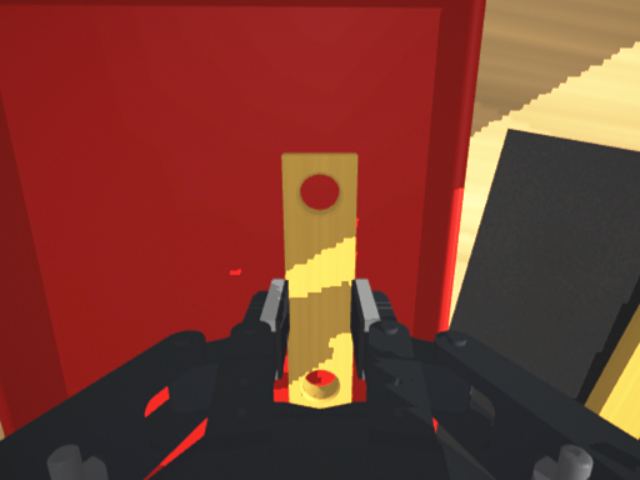

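The bar is inside the tray and clear of the walls. Lowering the last 15 mm and letting go.

Request:
send_rows --rows '[[[20,2,0,9,0,0,0],[20,1,0,7,0,0,0],[20,0,0,0,0,0,0]]]'

```text
t: 6.4
ee_pos: [0.4515, -0.2713, 0.013]
tool_rot: [-3.14, 0.006, -2.977]
force: [-0.4, 1.0, -3.4]
opening: 0.295
```

```bash
python3 d.py 0.449 -0.271 0.011 3.30
```

```text
6.4 [ 0.4515 -0.2713  0.013 ] [-3.14   0.006 -2.977] 0.295 [-0.4  1.  -3.4] (array([2.5, 0.7, 2. ]), array([-0.002,  0.006,  0.007]))
```

Request:
send_rows --rows '[[[20,0,0,2,0,0,0],[42,0,0,0,0,0,0],[42,0,0,0,0,0,0],[42,0,0,-10,0,0,0],[42,0,0,-40,0,0,0]]]'

```text
t: 6.9
ee_pos: [0.4498, -0.2705, 0.0604]
tool_rot: [3.14, 0.002, -2.977]
force: [0.3, -0.1, -0.0]
opening: 0.492
```

Request:
send_rows --rows '[[[60,-7,45,-30,0,0,0],[60,-7,45,-10,0,0,0.1],[60,-4,45,0,0,0,0.1],[60,0,45,0,0,0,0.08],[60,0,40,0,0,0,0]]]'

```text
t: 7.4
ee_pos: [0.4633, -0.054, 0.1097]
tool_rot: [-3.139, 0.02, 3.006]
force: [-0.3, -0.6, -0.1]
opening: 0.702
```

```bash
python3 look.py w7; python3 d.py 0.4548 -0.0013 0.09 3.0276
```

```text
7.45 [ 0.464  -0.0498  0.1099] [-3.141  0.021  3.008] 0.7008557496431036 [-0.49222676  2.7293858  -0.05810569]
7.45 [ 0.464  -0.0498  0.1099] [-3.141  0.021  3.008] 0.701 [-0.5  2.7 -0.1] (array([16. , 46.8, 19.5]), array([-0.001,  0.021, -0.02 ]))
```

View pics/w7.png

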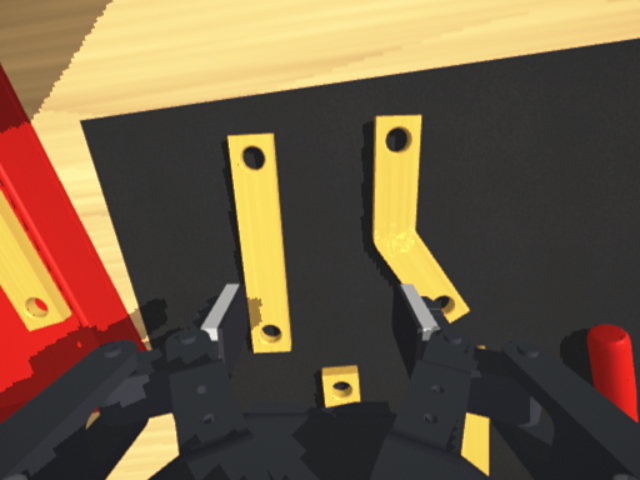

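The short link lies in the tray at lower left. The bent link is at (405,230), with its straight near arm at (398,180). Moving onto that arm.

Request:
send_rows --rows '[[[55,10,30,0,0,0.02,-0.02],[55,6,15,8,0,0,0],[55,0,0,0,0,0,0]]]'

```text
t: 7.75
ee_pos: [0.4553, 0.0008, 0.1049]
tool_rot: [-3.141, 0.006, 3.033]
force: [-0.1, -0.6, -0.7]
opening: 0.642
```

```bash
python3 look.py w8; python3 d.py 0.4548 -0.0013 0.001 3.0276
```

```text
7.8 [4.562e-01 1.000e-04 1.055e-01] [-3.141  0.007  3.033] 0.646190029658649 [ 1.22726455  0.05312418 -0.18572524]
7.8 [4.562e-01 1.000e-04 1.055e-01] [-3.141  0.007  3.033] 0.646 [ 1.2  0.1 -0.2] (array([  1.9,  -1.5, 104.4]), array([-0.   ,  0.007,  0.006]))
```

View pics/w8.png

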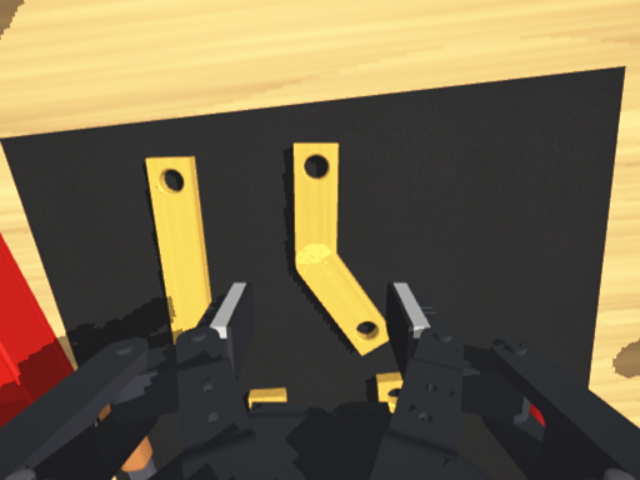

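The near arm is centred and vertical at x≈316. Descending in two stages.

Request:
send_rows --rows '[[[55,1,-1,25,0,0.006,0],[55,0,0,35,0,0,0],[55,0,0,25,0,0,0],[55,0,0,0,0,0,0]]]'

```text
t: 8.2
ee_pos: [0.4605, -0.0041, 0.0224]
tool_rot: [3.142, 0.01, 3.032]
force: [0.2, -0.1, 0.4]
opening: 0.644
```

```bash
python3 d.py 0.4548 -0.0013 0.001 3.0276
```

```text
8.2 [ 0.4605 -0.0041  0.0224] [3.142 0.01  3.032] 0.644 [ 0.2 -0.1  0.4] (array([ 6.2,  2.2, 21.4]), array([0.   , 0.01 , 0.004]))
```

Request:
send_rows --rows '[[[55,5,2,11,0,0.01,0],[55,2,0,10,0,0,0],[55,0,0,2,0,0,0],[55,0,0,0,0,0,0]]]'

```text
t: 8.6
ee_pos: [0.4557, -0.0029, 0.0007]
tool_rot: [3.141, 0.003, 3.03]
force: [0.3, 0.9, 0.1]
opening: 0.647
```

```bash
python3 d.py 0.4548 -0.0013 0.001 3.0276
```

```text
8.6 [ 0.4557 -0.0029  0.0007] [3.141e+00 3.000e-03 3.030e+00] 0.647 [0.3 0.9 0.1] (array([ 1.1,  1.5, -0.3]), array([0.   , 0.003, 0.002]))
```

Request:
send_rows --rows '[[[20,0,0,0,0,0,0],[20,0,0,0,0,0,0],[20,0,0,0,0,0,0],[20,0,0,0,0,0,0],[20,0,0,0,0,0,0]]]'

```text
t: 9.1
ee_pos: [0.4565, -0.0028, 0.0022]
tool_rot: [3.141, 0.005, 3.031]
force: [-0.7, 0.4, -3.5]
opening: 0.306
```

Request:
send_rows --rows '[[[20,0,0,-20,0,0,0],[20,0,0,-35,0,0,0],[20,0,0,-35,0,0,0],[20,0,0,0,0,0,0]]]'

```text
t: 9.5
ee_pos: [0.4541, -0.0026, 0.0933]
tool_rot: [-3.142, -0.0, 3.031]
force: [0.7, -0.2, -4.1]
opening: 0.302
```

```bash
python3 look.py w9; python3 d.py 0.457 -0.33 0.1 3.30
```

```text
9.55 [ 0.4529 -0.0026  0.0916] [-3.141e+00 -2.000e-03  3.031e+00] 0.2994271494422786 [ 0.99372828  0.76441204 -4.71262489]
9.55 [ 0.4529 -0.0026  0.0916] [-3.141e+00 -2.000e-03  3.031e+00] 0.299 [ 1.   0.8 -4.7] (array([ -40.2, -324.9,   -8.4]), array([ 0.   , -0.002, -0.269]))
```

View pics/w9.png

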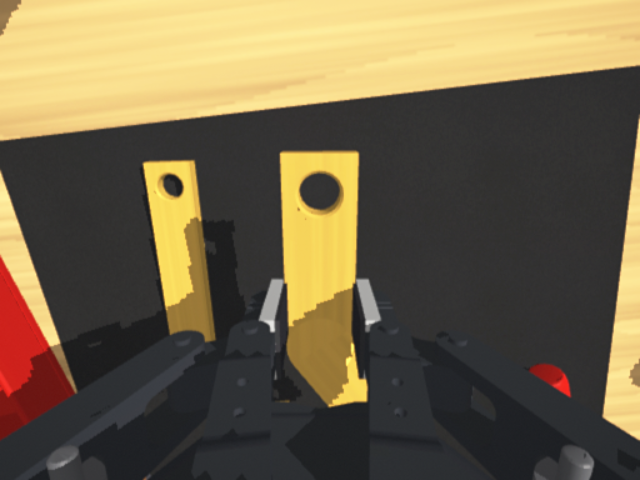

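```bash
python3 d.py 0.443 -0.356 0.1 3.10
```

```text
9.55 [ 0.4529 -0.0026  0.0916] [-3.141e+00 -2.000e-03  3.031e+00] 0.299 [ 1.   0.8 -4.7] (array([ -29.2, -352.3,   -8.4]), array([-0.   , -0.002, -0.069]))
```

Request:
send_rows --rows '[[[20,0,-30,-12,0,0,-0.07],[20,0,-45,0,0,0,0],[20,0,-45,0,0,0,0],[20,0,-45,0,0,0,0],[20,0,-45,0,0,0,0]]]'

```text
t: 10.05
ee_pos: [0.4394, -0.2134, 0.0974]
tool_rot: [3.139, -0.009, 3.113]
force: [1.6, -0.1, -4.2]
opening: 0.305
```

Request:
send_rows --rows '[[[20,0,-45,0,0,0,0],[20,0,-45,0,0,0,0],[20,0,-35,0,0,0,0],[20,0,0,0,0,0,0]]]'

```text
t: 10.45
ee_pos: [0.4313, -0.3468, 0.0892]
tool_rot: [3.136, -0.015, 3.109]
force: [-0.4, 0.8, -3.2]
opening: 0.301
```

```bash
python3 look.py w10; python3 d.py 0.443 -0.356 0.1 3.10
```

```text
10.5 [ 0.4305 -0.3445  0.0886] [ 3.134 -0.017  3.109] 0.30461769679809886 [-1.17964259  0.41396453 -3.93084497]
10.5 [ 0.4305 -0.3445  0.0886] [ 3.134 -0.017  3.109] 0.305 [-1.2  0.4 -3.9] (array([-12.7, -11. , -11.7]), array([ 0.008, -0.017,  0.009]))
```

View pics/w10.png

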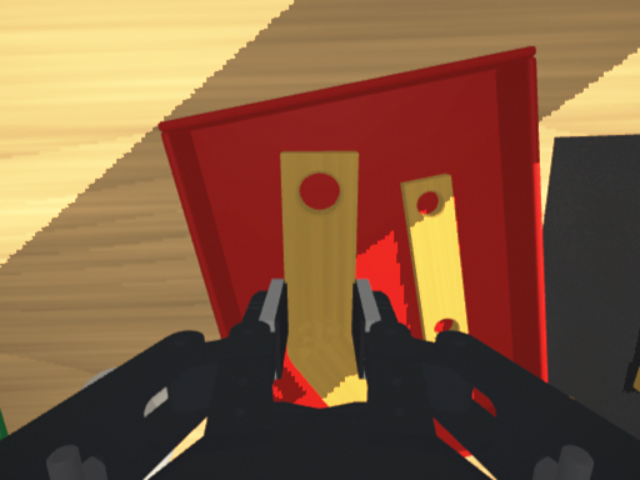

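Both pieces are within the tray outline: the short one rests at (430,255), and the held bent one lies between it and the left wall. Lowering.

Request:
send_rows --rows '[[[20,-10,-8,20,0.007,-0.017,0.008],[20,-2,-1,20,0,0,0],[20,0,0,15,0,0,0],[20,0,0,0,0,0,0]]]'

```text
t: 10.9
ee_pos: [0.439, -0.3482, 0.0263]
tool_rot: [3.135, -0.006, 3.101]
force: [-1.0, 0.9, -4.0]
opening: 0.304
```

```bash
python3 look.py w11; python3 d.py 0.443 -0.356 0.0085 3.10
```

```text
10.95 [ 0.4392 -0.3483  0.0271] [ 3.135 -0.006  3.101] 0.30350817716058753 [-0.2648457   0.72772068 -4.57118906]
10.95 [ 0.4392 -0.3483  0.0271] [ 3.135 -0.006  3.101] 0.304 [-0.3  0.7 -4.6] (array([-4.2, -7.6, 18.5]), array([ 0.006, -0.006,  0.001]))
```

View pics/w11.png

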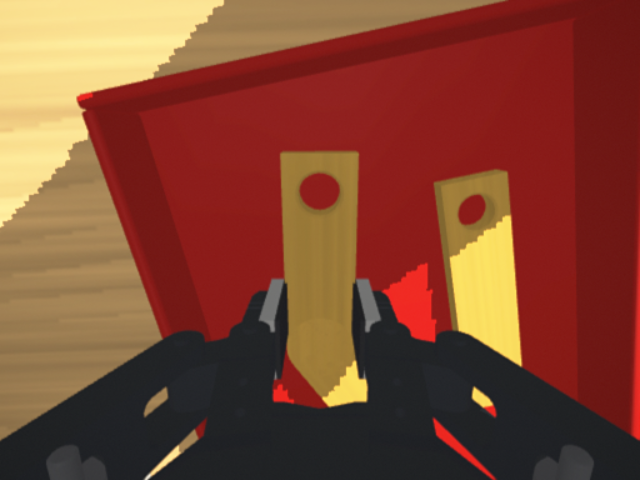

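Request:
send_rows --rows '[[[20,-2,-5,10,0,0,0],[20,0,-2,8,0,0,0],[20,0,0,3,0,0,0],[20,0,0,0,0,0,0]]]'

```text
t: 11.35
ee_pos: [0.442, -0.3552, 0.0072]
tool_rot: [3.136, -0.005, 3.102]
force: [-0.5, 0.3, -1.7]
opening: 0.306
```

```bash
python3 d.py 0.443 -0.356 0.0075 3.10
```

```text
11.35 [ 0.442  -0.3552  0.0072] [ 3.136 -0.005  3.102] 0.306 [-0.5  0.3 -1.7] (array([-1. , -0.7, -0.3]), array([ 0.005, -0.005,  0.002]))
```

Touching the floor (force eased to −1.7 N). Releasing, then retreating upwards.

Request:
send_rows --rows '[[[42,0,0,0,0,0,0],[42,0,0,0,0,0,0],[42,0,0,-10,0,0,0],[42,0,0,-40,0,0,0],[42,0,0,-45,0,0,0]]]'

```text
t: 11.85
ee_pos: [0.4406, -0.3543, 0.1015]
tool_rot: [3.132, -0.01, 3.102]
force: [1.0, -0.2, 0.1]
opening: 0.491
```

Request:
send_rows --rows '[[[42,0,0,-40,0,0,0],[42,0,0,-45,0,0,0],[42,0,0,0,0,0,0]]]'

```text
t: 12.15
ee_pos: [0.4439, -0.3572, 0.1982]
tool_rot: [3.139, -0.001, 3.102]
force: [0.8, -0.9, 0.1]
opening: 0.495
```

```bash
python3 look.py w12; python3 d.py 0.56 0.2 0.30 3.33
```

```text
12.2 [ 0.4427 -0.3562  0.1955] [ 3.137 -0.004  3.102] 0.4904084794557501 [0.26526207 0.02590072 0.7962578 ]
12.2 [ 0.4427 -0.3562  0.1955] [ 3.137 -0.004  3.102] 0.49 [0.3 0.  0.8] (array([ -94.7,  560.9, -102.1]), array([ 0.005, -0.003, -0.228]))
```

View pics/w12.png

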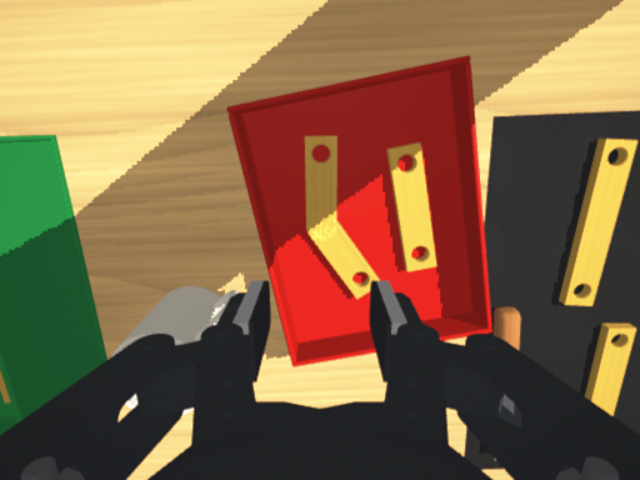

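Both scrap links lie flat in the tray, at (335,210) and (412,205). Moving to get a close view of the jig.

Request:
send_rows --rows '[[[60,0,30,-25,0,0,0],[60,-5,48,-20,0,0,0],[60,-5,49,-10,0,0,0],[60,-5,49,0,0,0,0],[60,-5,49,0,0,0,0]]]'

```text
t: 12.7
ee_pos: [0.4704, -0.1312, 0.2508]
tool_rot: [3.136, -0.005, 3.093]
force: [0.9, 0.2, -0.4]
opening: 0.703
```

Request:
send_rows --rows '[[[60,-8,49,0,0,0,0],[60,-8,49,0,0,0,0],[60,-8,49,0,0,0,0],[60,-8,49,0,0,0,0],[60,-8,49,0,0,0,0]]]'

```text
t: 13.2
ee_pos: [0.5178, 0.1144, 0.2485]
tool_rot: [3.137, -0.01, 3.092]
force: [0.6, -0.9, -0.3]
opening: 0.704
```

```bash
python3 d.py 0.56 0.30 0.26 3.34
```

```text
13.2 [0.5178 0.1144 0.2485] [ 3.137 -0.01   3.092] 0.704 [ 0.6 -0.9 -0.3] (array([-32.8, 187.5, -11. ]), array([ 0.006, -0.009, -0.248]))
```

Request:
send_rows --rows '[[[60,-9,45,-6,0,-0.008,-0.12],[60,-15,45,-5,0,0,-0.12],[60,-20,40,0,0,0,0],[60,-18,25,0,0,0,0],[60,0,0,0,0,0,0]]]'

```text
t: 13.7
ee_pos: [0.5631, 0.2885, 0.2546]
tool_rot: [3.136, -0.007, -2.935]
force: [0.4, 0.4, -0.1]
opening: 0.704
```

```bash
python3 look.py w13; python3 - <<'E'
from h import *
import pickle
s=wsnap(); W,_=cloud("wrist")
o=get_obs(); pickle.dump((s,W,o),open("w2.pkl","wb")); print(o["t"],o["ee_pos"],o["qd"].round(3))
im=homog(s,0.012,0.36,0.60,0.22,0.40,0.0004)
cv2.imwrite("pics/jig2.png",im[:,:,::-1])
E
```

```text
13.75 [0.5622 0.2868 0.2543] [ 3.137 -0.008 -2.936] 0.7032123867933165 [ 0.26487529 -0.22672073 -0.67048493]
13.85 [0.56186519 0.28435056 0.25479416] [-0.02  -0.02   0.007  0.001  0.001  0.   ]
```

View pics/w13.png

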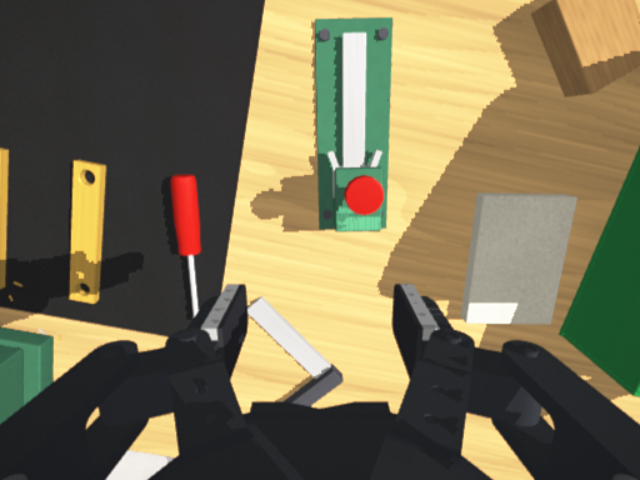

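View pics/jig2.png

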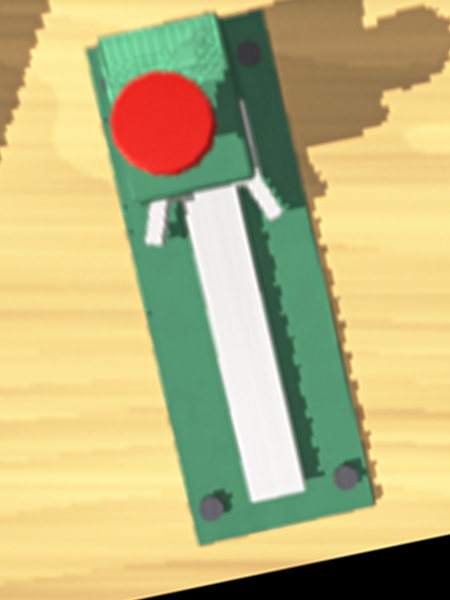

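```bash
cat > jigfit.py <<'E'
from h import *
import pickle,sys
s,W=pickle.load(open(sys.argv[1],"rb"))[:2]
x0,x1,y0,y1,res=0.36,0.60,0.22,0.40,0.0004
def tow(c,r): return np.array([x1-r*res,y1-c*res])
im=homog(s,0.012,x0,x1,y0,y1,res); h=cv2.cvtColor(im,cv2.COLOR_RGB2HSV).astype(int)
wm=((h[...,1]<45)&(h[...,2]>150)).astype(np.uint8)
n,L,st,ce=cv2.connectedComponentsWithStats(wm); i=1+np.argmax(st[1:,4])
rows=[];
for r in range(220,480):
    c=np.flatnonzero(L[r]==i)
    if len(c)>30 and len(c)<75: rows.append((r,c.min(),c.max()))
rows=np.array(rows)
l=np.polyfit(rows[:,0],rows[:,1],1); rr=np.polyfit(rows[:,0],rows[:,2],1)
print("bed slopes",l[0],rr[0],"yaw",np.arctan((l[0]+rr[0])/2), "width mm",np.mean(rows[:,2]-rows[:,1])*res*1000*np.cos(.2))
m=(l+rr)/2
for r in (250,450): print("bed mid",tow(np.polyval(m,r),r))
p=np.argwhere(L==i); print("bed near end row",p[:,0].max())
k=homog(s,0.108-0.002,x0,x1,y0,y1,res); h=cv2.cvtColor(k,cv2.COLOR_RGB2HSV).astype(int)
q=(((h[...,0]<6)|(h[...,0]>174))&(h[...,1]>150)).astype(np.uint8)
n,L,st,ce=cv2.connectedComponentsWithStats(q); i=1+np.argmax(st[1:,4]); print("knob",tow(*ce[i]),"area diam mm",2*np.sqrt(st[i,4]/np.pi)*res*1000)
kh=W[(W[...,2]>.095)&(W[...,2]<.115)&(abs(W[...,0]-tow(*ce[i])[0])<.012)&(abs(W[...,1]-tow(*ce[i])[1])<.012)]; print("knob z",np.median(kh[:,2]))
# base quad at z .004
b=homog(s,0.004,x0,x1,y0,y1,res); h=cv2.cvtColor(b,cv2.COLOR_RGB2HSV).astype(int)
g=((h[...,0]>60)&(h[...,0]<95)&(h[...,1]>60)).astype(np.uint8); rows=[]
for r in range(260,470):
    c=np.flatnonzero(g[r]); rows.append((r,c.min(),c.max()))
rows=np.array(rows); print("base left slope",np.polyfit(rows[:,0],rows[:,1],1)[0],"right",np.polyfit(rows[:,0],rows[:,2],1)[0])
mm=(np.polyfit(rows[:,0],rows[:,1],1)+np.polyfit(rows[:,0],rows[:,2],1))/2
for r in (270,450): print("base mid",tow(np.polyval(mm,r),r))
rmax=[np.flatnonzero(g[:,c]).max() for c in range(215,360)]
pf=np.polyfit(np.arange(215,360),rmax,1); print("near edge slope",pf)
c=np.polyval(mm,530); print("near edge mid",tow(c,np.polyval(pf,c)))
E
python3 jigfit.py w2.pkl
```

```text
bed slopes 0.22739844808810328 0.22600732600732612 yaw 0.22293468245559486 width mm 22.434477864153592
bed mid [0.5        0.31126662]
bed mid [0.42       0.29313039]
bed near end row 502
knob [0.537209   0.31938515] area diam mm 31.117088697051923
knob z 0.10506781839314278
base left slope 0.22984972124408395 right 0.22842500477821015
base mid [0.492      0.30933663]
base mid [0.42       0.29283874]
near edge slope [-2.30333806e-01  5.94740285e+02]
near edge mid [0.38847565 0.28550634]
```

```bash
python3 jigfit.py w1.pkl; python3 d.py 0.64 0.0462 0.16 3.1416
```

```text
bed slopes 0.227121247810903 0.22909920151299465 yaw 0.2242728198033221 width mm 22.782778447971015
bed mid [0.5        0.31093571]
bed mid [0.42       0.29268689]
bed near end row 502
knob [0.53700289 0.31673442] area diam mm 32.51925331669282
knob z 0.10499500180138427
base left slope 0.2306045164613387 right 0.22841139902751328
base mid [0.492      0.30849921]
base mid [0.42       0.29197464]
near edge slope [-2.28660841e-01  5.94363592e+02]
near edge mid [0.38863508 0.28463038]
13.85 [0.5619 0.2844 0.2548] [ 3.138 -0.009 -2.938] 0.7 [ 0.7 -0.7  0.1] (array([ -29.1, -249.4,   93.6]), array([ 0.003, -0.009,  0.204]))
```

The two views agree on the jig: origin (0.475, 0.305), yaw 0.224. For the good link I'm choosing the bar at (0.655, 0.046), which is the full-length one at (88,230) in the last picture. Moving over its rear half.

Request:
send_rows --rows '[[[60,0,-35,10,0,-0.008,0.1],[60,-10,-45,20,0,0,0.1],[60,-15,-48,20,0,0,0],[60,-15,-48,20,0,0,0],[60,-15,-45,20,0,0,0]]]'

```text
t: 14.35
ee_pos: [0.6226, 0.0707, 0.1698]
tool_rot: [3.137, 0.003, 3.138]
force: [1.3, 0.2, 0.7]
opening: 0.701
```

```bash
python3 d.py 0.627 0.0462 0.12 3.1416
```

```text
14.35 [0.6226 0.0707 0.1698] [3.137e+00 3.000e-03 3.138e+00] 0.701 [1.3 0.2 0.7] (array([ -4.4, -24.7,  49.6]), array([ 0.005,  0.003, -0.003]))
```

Request:
send_rows --rows '[[[60,-1,-18,25,0.004,0.003,-0.003],[60,0,-2,25,0,0,0],[60,0,0,0,0,0,0]]]'

```text
t: 14.65
ee_pos: [0.6205, 0.0385, 0.1164]
tool_rot: [-3.14, -0.004, 3.13]
force: [-0.2, 0.3, -0.9]
opening: 0.706
```

```bash
python3 look.py w14; python3 d.py 0.627 0.0462 0.001 3.1416; python3 - <<'E'
from h import *
s=wsnap()
x0,x1,y0,y1,res=.55,.75,0,.1,.0004
im=homog(s,0.01,x0,x1,y0,y1,res); h=cv2.cvtColor(im,cv2.COLOR_RGB2HSV).astype(int)
m=((h[...,0]>18)&(h[...,0]<32)&(h[...,1]>100)&(h[...,2]>80)).astype(np.uint8)
n,L,st,ce=cv2.connectedComponentsWithStats(m); i=1+np.argmax(st[1:,4])
p=np.argwhere(L==i); print("near end x",x1-p[:,0].max()*res)
rows=np.array([(r,np.flatnonzero(L[r]==i).min(),np.flatnonzero(L[r]==i).max()) for r in range(320,410) if (L[r]==i).any()])
mid=(rows[:,1]+rows[:,2])/2; f=np.polyfit(rows[:,0],mid,1); print("slope",f[0],"y mid",y1-mid.mean()*res,"w",(rows[:,2]-rows[:,1]).mean()*res)
E
```

```text
14.7 [0.6215 0.0389 0.1182] [-3.14e+00 -2.00e-03  3.13e+00] 0.6996194965714222 [ 0.55336656 -0.49216654 -0.19359156]
14.7 [0.6215 0.0389 0.1182] [-3.14e+00 -2.00e-03  3.13e+00] 0.7 [ 0.6 -0.5 -0.2] (array([ -5.6,   7.5, 117.1]), array([-0.001, -0.002, -0.011]))
near end x 0.5756
slope 0.006807424784952842 y mid 0.045346666666666674 w 0.02816888888888889
```

View pics/w14.png

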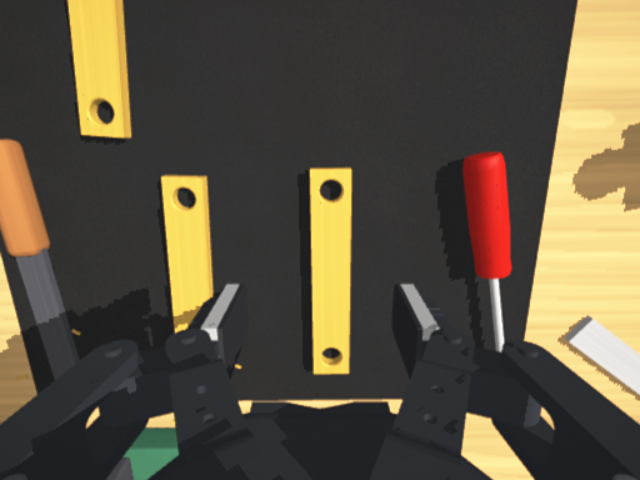

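The target bar is at (332,270). The neighbouring bar on the left and the screwdriver on the right are both clear of the fingers. Descending.

Request:
send_rows --rows '[[[60,-4,6,25,0,0,-0.01],[60,-1,1,38,0,0,0],[60,0,0,28,0,0,0],[60,0,0,0,0,0,0]]]'

```text
t: 15.15
ee_pos: [0.6335, 0.0487, 0.0355]
tool_rot: [3.141, 0.014, -3.141]
force: [-1.2, -0.1, -0.5]
opening: 0.705
```

```bash
python3 d.py 0.627 0.0456 0.001 3.1416
```

```text
15.15 [0.6335 0.0487 0.0355] [ 3.141  0.014 -3.141] 0.705 [-1.2 -0.1 -0.5] (array([ 7. , -3.1, 34.4]), array([0.   , 0.014, 0.001]))
```

Request:
send_rows --rows '[[[60,5,-3,15,0,0.014,0],[60,2,0,15,0,0,0],[60,0,0,6,0,0,0],[60,0,0,0,0,0,0]]]'

```text
t: 15.55
ee_pos: [0.6295, 0.0466, 0.0027]
tool_rot: [3.141, 0.006, -3.139]
force: [0.5, -0.8, 0.3]
opening: 0.704
```

```bash
python3 d.py 0.627 0.0456 0.001 3.1416
```

```text
15.55 [0.6295 0.0466 0.0027] [ 3.141  0.006 -3.139] 0.704 [ 0.5 -0.8  0.3] (array([ 2.5, -1. ,  1.7]), array([0.001, 0.006, 0.002]))
```

Request:
send_rows --rows '[[[60,2,-1,1,0,0.006,0],[20,0,0,0,0,0,0],[20,0,0,0,0,0,0],[20,0,0,0,0,0,0],[20,0,0,0,0,0,0]]]'

```text
t: 16.05
ee_pos: [0.6285, 0.0454, 0.0035]
tool_rot: [3.141, 0.002, -3.139]
force: [-0.2, 0.6, -2.5]
opening: 0.301
```

Request:
send_rows --rows '[[[20,0,0,0,0,0,0]]]'

```text
t: 16.15
ee_pos: [0.6285, 0.0454, 0.0035]
tool_rot: [3.141, 0.002, -3.14]
force: [0.7, 0.9, -2.5]
opening: 0.301
```

Request:
send_rows --rows '[[[20,0,0,-20,0,0,0],[20,0,0,-40,0,0,0],[20,0,0,-40,0,0,0],[20,0,0,0,0,0,0]]]'

```text
t: 16.55
ee_pos: [0.6259, 0.0452, 0.1037]
tool_rot: [3.141, -0.005, -3.14]
force: [0.2, 0.3, -3.6]
opening: 0.305
```

```bash
python3 look.py w15; python3 d.py 0.37 0.28 0.15 3.366
```

```text
16.6 [0.6243 0.0451 0.1012] [ 3.141 -0.008 -3.14 ] 0.30274998659671126 [-0.57394115 -0.03480951 -3.97741966]
16.6 [0.6243 0.0451 0.1012] [ 3.141 -0.008 -3.14 ] 0.303 [-0.6 -0.  -4. ] (array([254.3, 235.4, -46.6]), array([ 0.001, -0.008, -0.222]))
```

View pics/w15.png

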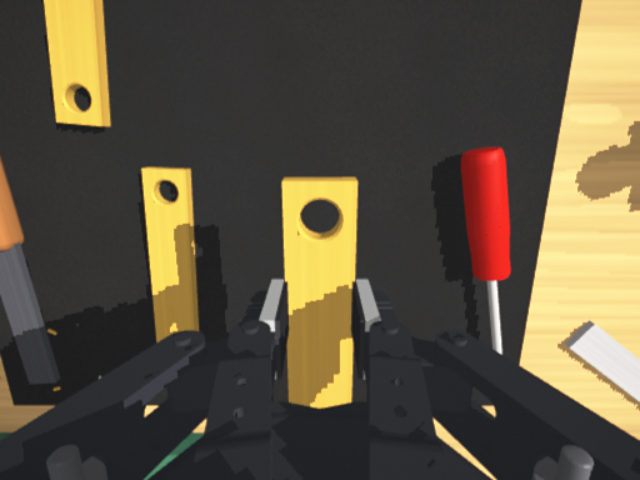

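Request:
send_rows --rows '[[[20,10,15,-35,0,0,-0.05],[20,27,38,-20,0,-0.006,-0.1],[20,26,40,0,0,0,-0.072],[20,26,42,0,0,0,0],[20,26,42,0,0,0,0]]]'

```text
t: 17.1
ee_pos: [0.481, 0.2014, 0.1518]
tool_rot: [3.14, -0.008, -2.916]
force: [0.3, 1.3, -3.6]
opening: 0.303
```

```bash
python3 d.py 0.3923 0.2861 0.12 3.366
```

```text
17.1 [0.481  0.2014 0.1518] [ 3.14  -0.008 -2.916] 0.303 [ 0.3  1.3 -3.6] (array([ 67.2, 102.3,  32.5]), array([ 0.001, -0.008,  0.001]))
```

Request:
send_rows --rows '[[[20,28,38,0,0,-0.005,0],[20,24,35,0,0,0,0],[20,10,15,10,0,0,0],[20,0,0,10,0,0,0],[20,0,0,0,0,0,0]]]'

```text
t: 17.6
ee_pos: [0.3884, 0.276, 0.125]
tool_rot: [-3.14, -0.015, -2.91]
force: [0.4, -0.4, -3.3]
opening: 0.302
```

```bash
python3 look.py w16; python3 d.py 0.3923 0.2861 0.05 3.366
```

```text
17.65 [0.3888 0.2759 0.1254] [-3.14  -0.015 -2.911] 0.30176640779809333 [-1.0885319  -0.77239691 -2.47225859]
17.65 [0.3888 0.2759 0.1254] [-3.14  -0.015 -2.911] 0.302 [-1.1 -0.8 -2.5] (array([-6.8,  9.3, 75.3]), array([-0.001, -0.015,  0.006]))
```

View pics/w16.png

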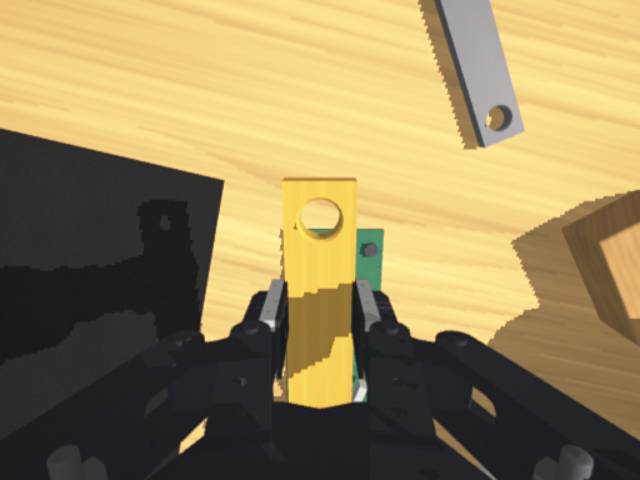

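The jig base lies below, slightly to the right at (370,250). I'll shift 9 mm, lower part way, then check again.

Request:
send_rows --rows '[[[20,-5,8,10,0,-0.015,0.006],[20,0,1,25,0,0,0],[20,0,0,25,0,0,0],[20,0,0,10,0,0,0],[20,0,0,0,0,0,0]]]'

```text
t: 18.15
ee_pos: [0.3971, 0.2833, 0.0533]
tool_rot: [-3.14, 0.003, -2.924]
force: [-0.5, -0.0, -3.3]
opening: 0.304
```

```bash
python3 look.py w17; python3 d.py 0.3923 0.2861 0.022 3.366; python3 - <<'E'
from h import *
# side/scene crops around jig
for n in ["scene","side"]:
    s=snapshot(n); u,v=proj(s,np.array([.45,.3,.03])); u,v=int(u),int(v)
    c=s["pixels"][max(0,v-50):v+50,max(0,u-65):u+65]; cv2.imwrite(f"pics/{n}17.png",cv2.resize(c[:,:,::-1],None,fx=5,fy=5,interpolation=cv2.INTER_CUBIC))
E
```

```text
18.2 [0.3973 0.2835 0.0539] [-3.140e+00  3.000e-03 -2.924e+00] 0.3012738424451303 [-0.10316597 -0.36335658 -2.79637068]
18.2 [0.3973 0.2835 0.0539] [-3.140e+00  3.000e-03 -2.924e+00] 0.301 [-0.1 -0.4 -2.8] (array([ 4.4,  3.7, 31.9]), array([-0.001,  0.003, -0.006]))
```

View pics/w17.png

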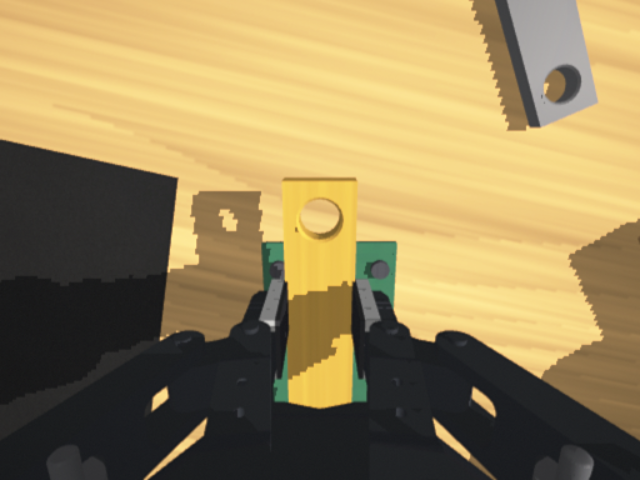

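View pics/scene17.png

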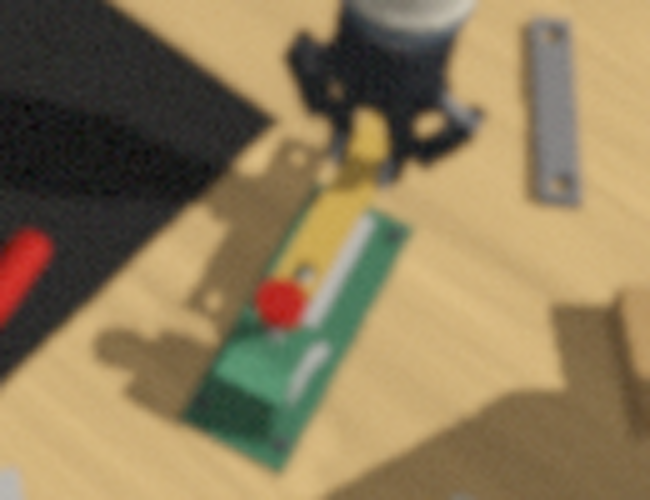

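View pics/side17.png

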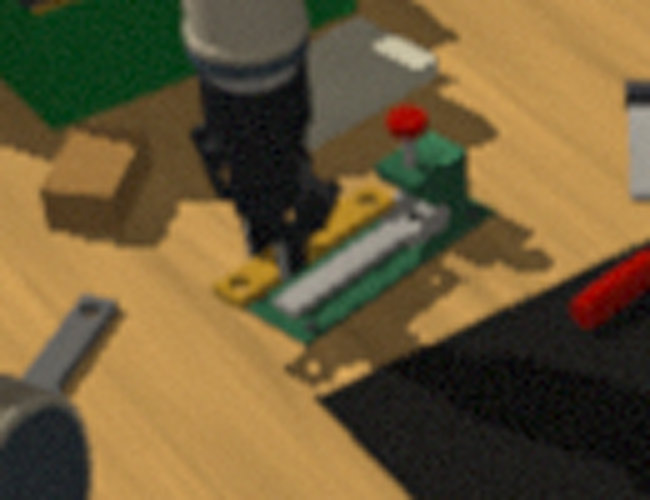

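Wrist view: the link is centred at x=320 and the jig base at x≈329, so about 5 mm to go. The computed value is 3.7 mm; I'll use 4 and lower further.

Request:
send_rows --rows '[[[20,3,4,10,0,0.003,-0.006],[20,2,0,12,0,0,0],[20,0,0,5,0,0,0],[20,0,0,0,0,0,0]]]'

```text
t: 18.7
ee_pos: [0.3932, 0.2885, 0.0281]
tool_rot: [3.14, 0.007, -2.917]
force: [0.2, 0.1, -3.1]
opening: 0.299
```

```bash
python3 look.py w18; python3 d.py 0.3923 0.2861 0.0155 3.366; python3 - <<'E'
from h import *
o=get_obs(); R0=R.from_euler("xyz",o["tool_rot"]); Rj=R.from_euler("z",.224)
print("in jig:",Rj.inv().apply(o["ee_pos"]-np.array([.4752,.305,0]))*1000)
E
```

```text
18.75 [0.3932 0.2885 0.0283] [ 3.14   0.007 -2.917] 0.3048363856657253 [-0.43869274 -0.28654609 -3.53861121]
18.75 [0.3932 0.2885 0.0283] [ 3.14   0.007 -2.917] 0.305 [-0.4 -0.3 -3.5] (array([ 1.5, -2.1, 12.8]), array([0.002, 0.007, 0.001]))
in jig: [-83.65997974   2.10074477  28.34607667]
```

View pics/w18.png

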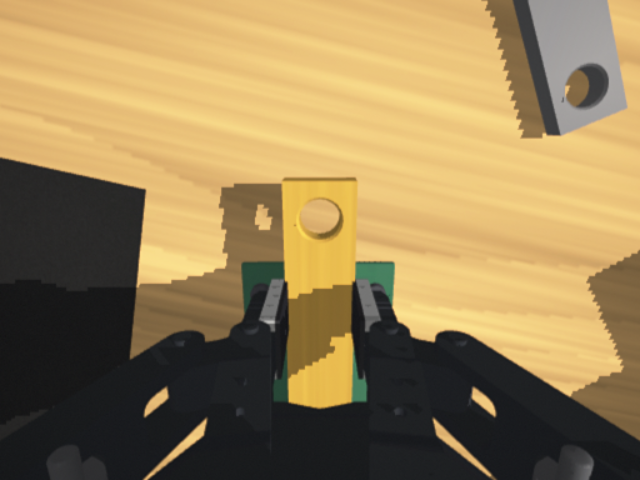

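Now centred: base 242–394 against link 284–357, about 1 mm off. Lowering onto the bed while watching force.

Request:
send_rows --rows '[[[20,1,-1.3,6,0.002,0.007,0],[20,0,0,5,0,0,0],[20,0,0,2,0,0,0],[20,0,0,0,0,0,0]]]'

```text
t: 19.15
ee_pos: [0.3929, 0.2873, 0.0152]
tool_rot: [-3.141, -0.0, -2.916]
force: [-2.4, -0.2, 8.3]
opening: 0.303
```

```bash
cat > j.py <<'E'
from h import *
o=get_obs(); Rj=R.from_euler("z",.224)
print(o["t"],"in jig:",(Rj.inv().apply(o["ee_pos"]-np.array([.4752,.305,0]))*1000).round(1),"rot err",deltas(o["ee_pos"],3.366)[1],"F jig",Rj.inv().apply(o["force"]).round(1),"T",o["torque"].round(2),"open",round(o["opening"],3))
E
python3 j.py
```

```text
19.15 in jig: [-84.2   1.   15.2] rot err [-0.    -0.     0.001] F jig [-2.4  0.3  8.3] T [-0.21  0.42 -0.04] open 0.303
```

Seated on the bed (contact +8 N). Easing off slightly and sliding towards the stop.

Request:
send_rows --rows '[[[20,-6,0,-0.8,0,0,0],[20,-8,0,0,0,0,0],[20,-8,0,0,0,0,0],[20,0,0,0,0,0,0]]]'

```text
t: 19.55
ee_pos: [0.4165, 0.2929, 0.0161]
tool_rot: [3.141, 0.001, -2.916]
force: [-0.2, -0.3, -3.7]
opening: 0.299
```

```bash
python3 j.py;python3 - <<'E'
from h import *
for n in ["scene","side"]:
    s=snapshot(n); u,v=proj(s,np.array([.49,.31,.03])); u,v=int(u),int(v)
    c=s["pixels"][max(0,v-45):v+45,max(0,u-60):u+60]; cv2.imwrite(f"pics/{n}18.png",cv2.resize(c[:,:,::-1],None,fx=5,fy=5,interpolation=cv2.INTER_CUBIC))
E
```

```text
19.55 in jig: [-59.9   1.2  16.1] rot err [0.    0.001 0.001] F jig [-0.2 -0.2 -3.7] T [ 0.01 -0.03  0.02] open 0.299
```

View pics/scene18.png

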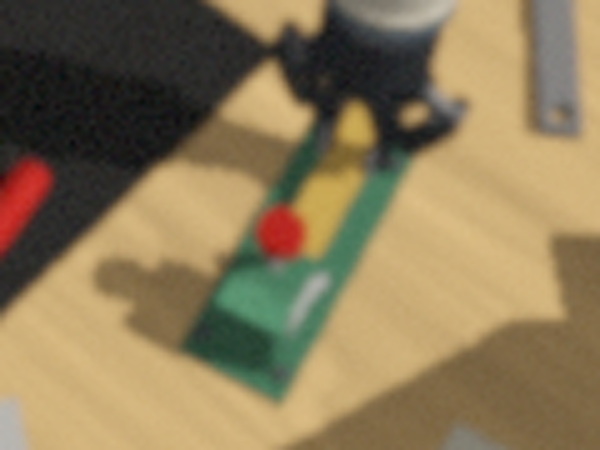

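View pics/side18.png

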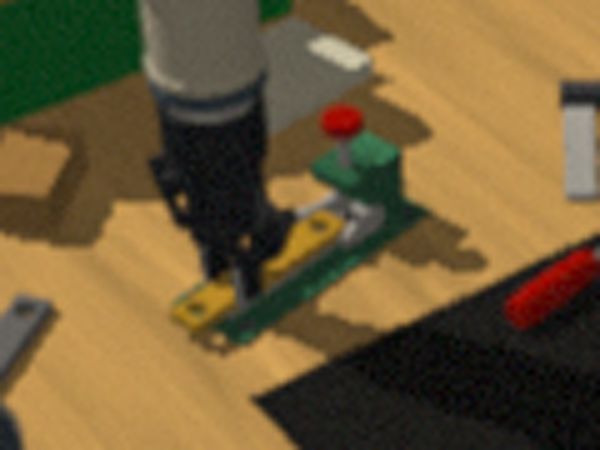

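The link is on the bed with its front at the flared mouth; side view, link end (335,222), cheeks around (365,215). Continuing gently.

Request:
send_rows --rows '[[[20,-5,0,0,0,0,0],[20,-6,0,0,0,0,0],[20,-6,0,0,0,0,0],[20,0,0,0,0,0,0]]]'

```text
t: 20.05
ee_pos: [0.4326, 0.2961, 0.0157]
tool_rot: [-3.141, -0.001, -2.916]
force: [0.7, 0.1, -2.4]
opening: 0.3
```

```bash
python3 j.py
```

```text
20.05 in jig: [-43.5   0.8  15.7] rot err [-0.001 -0.001  0.001] F jig [ 0.7 -0.  -2.4] T [-0.01 -0.09 -0.01] open 0.3
```

Request:
send_rows --rows '[[[20,-4,0,0,0,0,0],[20,-5,0,0,0,0,0],[20,-4,0,0,0,0,0],[20,0,0,0,0,0,0]]]'

```text
t: 20.45
ee_pos: [0.4465, 0.2993, 0.0156]
tool_rot: [-3.141, -0.001, -2.916]
force: [0.7, 0.2, -2.9]
opening: 0.304
```

```bash
python3 j.py
```

```text
20.45 in jig: [-29.3   0.8  15.6] rot err [-0.001 -0.001  0.001] F jig [ 0.7  0.1 -2.9] T [ 0.02 -0.04  0.  ] open 0.304
```

Request:
send_rows --rows '[[[20,-2,0,0,0,0,0],[20,-1.5,0,0,0,0,0]]]'

```text
t: 20.65
ee_pos: [0.4477, 0.2993, 0.0153]
tool_rot: [-3.14, -0.006, -2.917]
force: [-9.6, 1.8, 8.1]
opening: 0.305
```

```bash
python3 j.py
```

```text
20.65 in jig: [-28.1   0.5  15.3] rot err [-0.002 -0.006  0.   ] F jig [-8.9  3.9  8.1] T [0.42 1.58 0.05] open 0.305
```

Contact: −9 N along x at the expected home position. One more light push to confirm.

Request:
send_rows --rows '[[[20,-1.5,0,-0.5,0,0,0]]]'

```text
t: 20.75
ee_pos: [0.4477, 0.2991, 0.0155]
tool_rot: [-3.14, -0.009, -2.917]
force: [-5.0, -0.1, -1.5]
opening: 0.309
```

```bash
python3 j.py; python3 - <<'E'
from h import *
s=wsnap(); cv2.imwrite("pics/w20.png",cv2.resize(s["pixels"][:,:,::-1],(640,480)))
for n in ["scene","side"]:
    s=snapshot(n); u,v=proj(s,np.array([.50,.31,.03])); u,v=int(u),int(v)
    c=s["pixels"][max(0,v-35):v+35,max(0,u-45):u+45]; cv2.imwrite(f"pics/{n}19.png",cv2.resize(c[:,:,::-1],None,fx=7,fy=7,interpolation=cv2.INTER_CUBIC))
E
```

```text
20.75 in jig: [-28.1   0.4  15.5] rot err [-0.002 -0.009  0.   ] F jig [-4.9  1.  -1.5] T [0.16 0.79 0.13] open 0.309
```

View pics/side19.png

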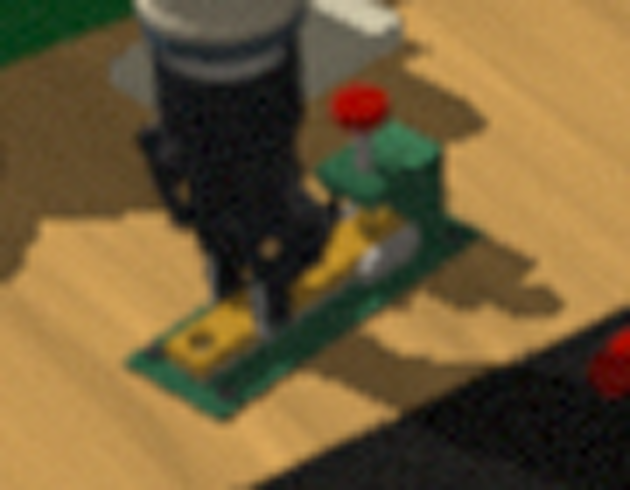

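View pics/scene19.png

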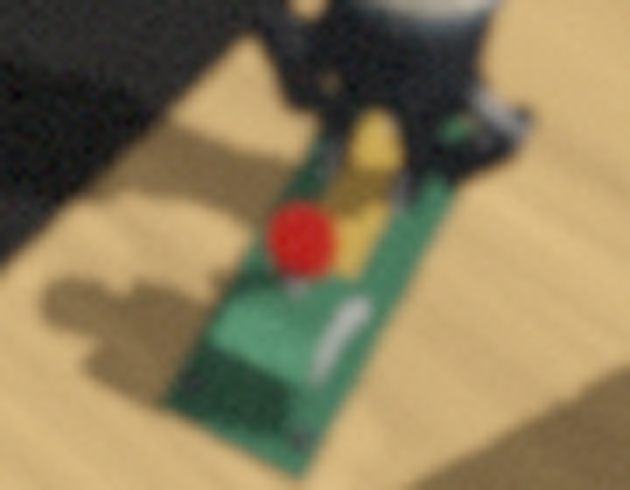

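The link is under the bridge and against the stop. Releasing and rising straight up.

Request:
send_rows --rows '[[[40,0,0,0,0,0,0],[40,0,0,0,0,0,0],[40,0,0,-15,0,0,0],[40,0,0,-40,0,0,0],[40,0,0,-45,0,0,0]]]'

```text
t: 21.4
ee_pos: [0.4462, 0.2978, 0.1152]
tool_rot: [-3.136, -0.017, -2.917]
force: [0.2, 0.4, -0.4]
opening: 0.468
```

Request:
send_rows --rows '[[[5,0,0,-40,0,0,0],[5,0,0,-25,0,0,0],[5,0,0,0,0,0,0]]]'

```text
t: 21.7
ee_pos: [0.4507, 0.3003, 0.1928]
tool_rot: [-3.141, -0.004, -2.917]
force: [-0.5, -0.7, 0.3]
opening: 0.056
```

```bash
python3 j.py; python3 - <<'E'
from h import *
import pickle
s=wsnap(); W,_=cloud("wrist"); pickle.dump((s,W),open("w3.pkl","wb"))
cv2.imwrite("pics/w21.png",cv2.resize(s["pixels"][:,:,::-1],(640,480)))
x0,x1,y0,y1,res=.36,.60,.22,.40,.0004
im=homog(s,0.022,x0,x1,y0,y1,res); h=cv2.cvtColor(im,cv2.COLOR_RGB2HSV).astype(int)
m=((h[...,0]>18)&(h[...,0]<32)&(h[...,1]>150)&(h[...,2]>80)).astype(np.uint8)
cv2.imwrite("pics/jig3.png",im[:,:,::-1])
E
```

```text
21.7 in jig: [-24.9   0.9 192.8] rot err [-0.001 -0.004  0.   ] F jig [-0.7 -0.5  0.3] T [ 0.02 -0.03  0.03] open 0.056
```

View pics/w21.png

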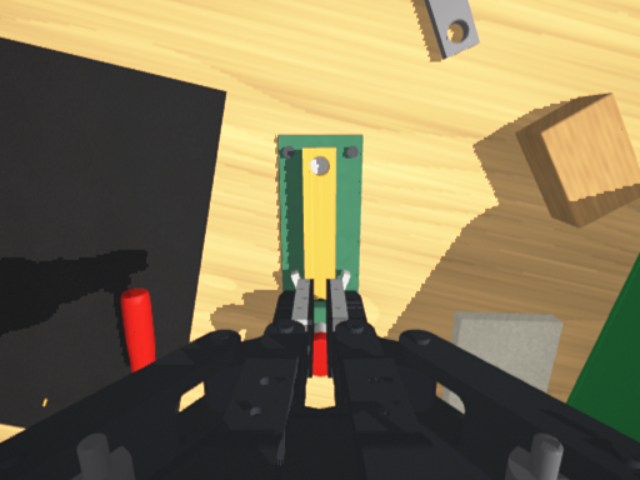

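View pics/jig3.png

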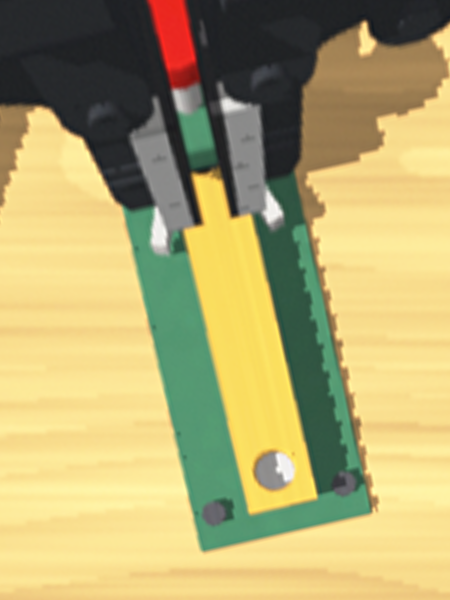

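The link's rear end measures at jig x = −79.3 and y = −0.4, so it's home within 1 mm. Next, the knob at (0.538, 0.319).

```bash
python3 d.py 0.538 0.319 0.125 3.366
```

```text
21.8 [0.4492 0.2994 0.1893] [-3.139 -0.009 -2.917] 0.062 [ 0.2 -0.4 -0.3] (array([-91.5,  -0.5,  63.6]), array([-0.002, -0.009,  0.   ]))
```

Request:
send_rows --rows '[[[2,-35,0,0,0,-0.008,0],[2,-40,0,15,0,0,0],[2,-12,0,20,0,0,0],[2,0,0,15,0,0,0],[2,0,0,0,0,0,0]]]'

```text
t: 22.3
ee_pos: [0.5332, 0.3168, 0.1313]
tool_rot: [-3.136, -0.008, -2.917]
force: [0.1, -0.2, 0.2]
opening: 0.025
```

```bash
python3 d.py 0.538 0.319 0.105 3.366
```

```text
22.3 [0.5332 0.3168 0.1313] [-3.136 -0.008 -2.917] 0.025 [ 0.1 -0.2  0.2] (array([-5.4,  1.3, 26.3]), array([-0.005, -0.008,  0.001]))
```

Request:
send_rows --rows '[[[2,-5,1,8,-0.005,-0.008,0],[2,0,0,10,0,0,0],[2,0,0,5,0,0,0]]]'

```text
t: 22.6
ee_pos: [0.537, 0.3184, 0.1061]
tool_rot: [-3.141, -0.002, -2.916]
force: [-0.6, -0.7, -0.3]
opening: 0.022
```

```bash
python3 d.py 0.538 0.319 0.076 3.366; python3 - <<'E'
from h import *
s=snapshot("side"); u,v=proj(s,np.array([.53,.31,.09])); u,v=int(u),int(v)
c=s["pixels"][max(0,v-35):v+35,max(0,u-45):u+45]; cv2.imwrite(f"pics/side22.png",cv2.resize(c[:,:,::-1],None,fx=7,fy=7,interpolation=cv2.INTER_CUBIC))
E
```

```text
22.6 [0.537  0.3184 0.1061] [-3.141e+00 -2.000e-03 -2.916e+00] 0.022 [-0.6 -0.7 -0.3] (array([-1.1,  0.4, 30.1]), array([-0.   , -0.002,  0.001]))
```

View pics/side22.png

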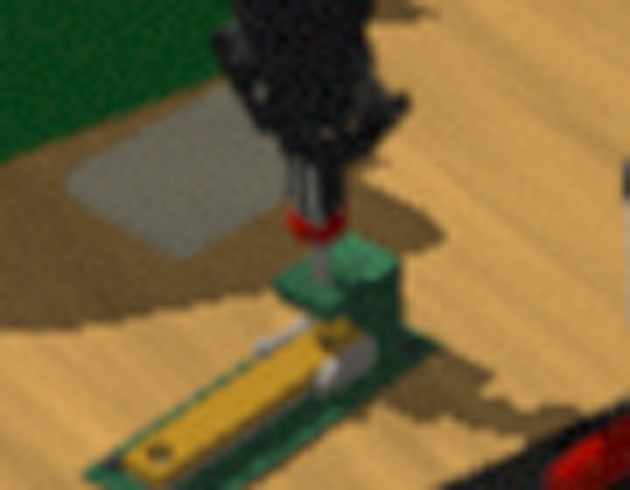

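The fingertips are right on the knob. Pushing down in small steps.

Request:
send_rows --rows '[[[2,0,0,5,0,0,0],[2,0,0,5,0,0,0],[2,0,0,6,0,0,0]]]'

```text
t: 22.95
ee_pos: [0.5374, 0.3187, 0.0908]
tool_rot: [-3.141, -0.0, -2.916]
force: [-1.9, -1.2, 5.3]
opening: 0.028
```

```bash
python3 d.py 0.538 0.319 0.076 3.366
```

```text
22.95 [0.5374 0.3187 0.0908] [-3.141 -0.    -2.916] 0.028 [-1.9 -1.2  5.3] (array([-0.7,  0.2, 14.8]), array([-0.   , -0.   ,  0.001]))
```

Request:
send_rows --rows '[[[2,0,0,6,0,0,0],[2,0,0,5,0,0,0],[2,0,0,4,0,0,0]]]'

```text
t: 23.25
ee_pos: [0.5376, 0.3189, 0.0757]
tool_rot: [3.142, 0.001, -2.916]
force: [-12.3, -8.3, 56.4]
opening: 0.021
```

Request:
send_rows --rows '[[[2,0,0,2,0,0,0],[2,0,0,1.5,0,0,0]]]'

```text
t: 23.45
ee_pos: [0.5375, 0.3188, 0.076]
tool_rot: [-3.141, 0.0, -2.916]
force: [-6.4, -4.4, 18.8]
opening: 0.022
```

The hard stop came at z = 0.076, so the pin is fully down. Retreating straight up, then a final look.

Request:
send_rows --rows '[[[2,0,0,-15,0,0,0],[2,0,0,-40,0,0,0],[2,0,0,-45,0,0,0],[2,0,0,-45,0,0,0],[2,0,0,0,0,0,0]]]'

```text
t: 23.95
ee_pos: [0.537, 0.319, 0.2233]
tool_rot: [-3.141, -0.002, -2.916]
force: [0.8, -0.2, 0.1]
opening: 0.023
```

Request:
send_rows --rows '[[[60,-30,0,0,0,0,0],[60,-30,0,0,0,0,0],[60,0,0,0,0,0,0]]]'

```text
t: 24.25
ee_pos: [0.5971, 0.3334, 0.2233]
tool_rot: [3.141, 0.001, -2.915]
force: [0.4, 0.1, 0.2]
opening: 0.528
```

```bash
python3 - <<'E'
from h import *
o=get_obs(); print(o["t"],o["ee_pos"],o["force"])
s=wsnap(); W,_=cloud("wrist")
cv2.imwrite("pics/w30.png",cv2.resize(s["pixels"][:,:,::-1],(640,480)))
h=cv2.cvtColor(s["pixels"],cv2.COLOR_RGB2HSV).astype(int)
q=((h[...,0]<6)|(h[...,0]>174))&(h[...,1]>150)&(abs(W[...,0]-.54)<.04)&(abs(W[...,1]-.318)<.04); print("knob z",q.sum(),np.nanmedian(W[q],0))
x0,x1,y0,y1,res=.36,.60,.22,.40,.0004
im=homog(s,0.022,x0,x1,y0,y1,res); cv2.imwrite("pics/jig4.png",im[:,:,::-1])
s=snapshot("scene"); cv2.imwrite("pics/scene30.png",cv2.resize(s["pixels"][:,:,::-1],(768,576),interpolation=cv2.INTER_CUBIC))
W,px=cloud("side"); cv2.imwrite("pics/side30.png",cv2.resize(px[:,:,::-1],(768,576),interpolation=cv2.INTER_CUBIC))
E
```

```text
24.25 [0.59708418 0.33337984 0.22333234] [0.3726397  0.10126718 0.17226902]
knob z 844 [0.5357243  0.31957314 0.07505365]
```

View pics/w30.png

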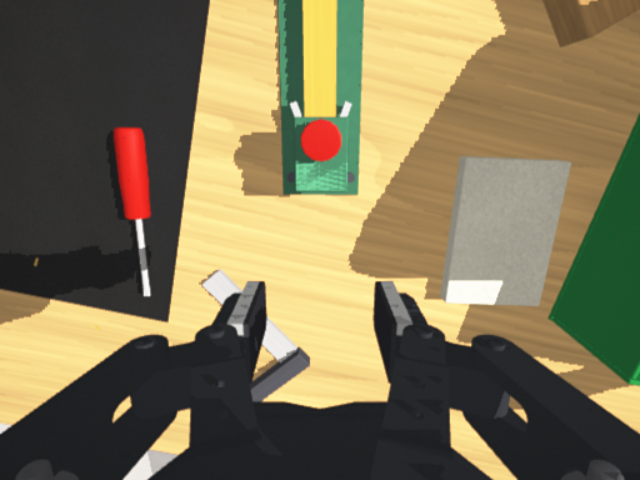

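View pics/jig4.png

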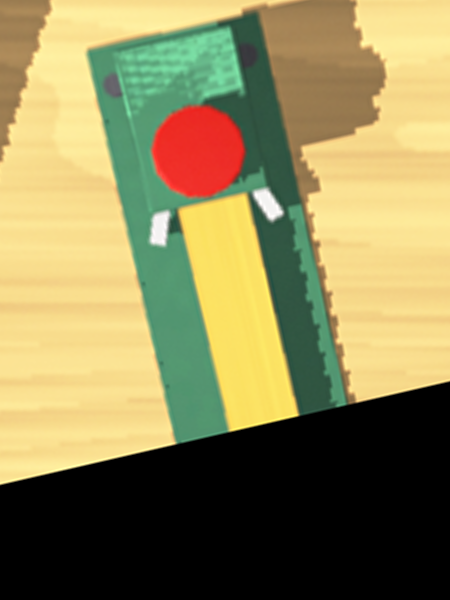

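View pics/side30.png

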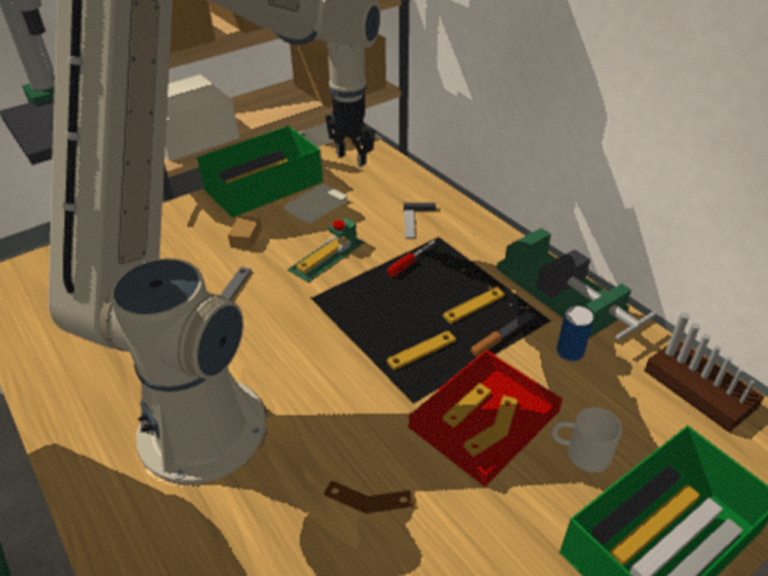

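View pics/scene30.png

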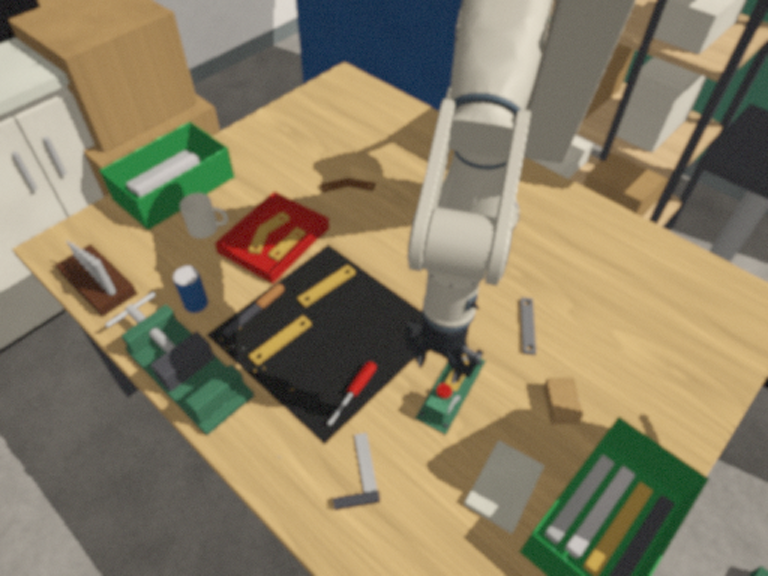

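The final pictures show the knob down (top at about 0.075 m) and the link in the jig under it. Both scrap links lie flat in the tray (side view (467,405) and (492,425)). The other two links and all bystanders are where they started, and the gripper is clear. Handing in.

```bash
python3 -c "
from plant import *
print(sign_off())"
```

```text
the job is handed in; nothing more can be done
None
```

The job is done and handed in at about 24 s of the 72 s allowed; no verdict was reported.

- **Scrap:** the short and bent brass links both lie flat in the red tray.
- **Jig:** I laid the good link nearest the jig on the bed and slid it under the bridge to the end stop. Contact was about 9 N, and its rear end measured at jig x = −79.3 mm, y = −0.4 mm, so it is home within about 1 mm.
- **Pin:** I pushed the red knob down to its hard stop. The tool stopped at z = 0.076 m and the depth image put the knob top at 0.075 m, which matches fully down. The wrist force peaked at about 58 N there, well under the 120 N limit.
- **Everything else:** the other two good links and the bystanders look unmoved in the final scene and side pictures. I checked that by eye and did not measure it again.

After the pin went down I only saw the front part of the jig link close up, not its rear end. My position estimates differed slightly between views: about 2–3 mm for the jig and the knob, and more for the tray. None of the checks failed.

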